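# Draw the spent battery packs from a field recorder and lay them in the charger

## Task

The field recorder's battery packs need charging: turn the red lock knob clockwise until it clicks open, draw every battery pack out of its deep well by its wire bail with the hook picker (no fingers inside the wells), and lay each pack on its side in its own bay of the charging cradle, centred on the saddles, bail towards the open front with the yellow strips. Finish by hanging the picker back in the fork of its hanger and turning the knob back until it clicks locked; leave the other things on the desk alone.

Things in the scene. Friction and masses are not known exactly. Their poses are not given: they have to be found in the camera images.
- lock_grip (a point): centre of the red bar knob of the battery lock, on its vertical axis, 199 mm up. Bar 46 mm long (this point's x), 14 mm wide, from 22 mm below this point (on a 42 mm disc) to 16 mm above it. A flat three-lobed steel keeper plate turns with it: lobes 18 mm wide reach 75 mm from the axis, their tops 168 mm above the desk
- lock (a joint): turn of the lock in rad, clockwise seen from above is positive: 0 = locked (a keeper lobe lies over the middle of each well), 1.047 = open (lobes between the wells). A spring plunger holds it at either end: it resists with up to 0.25 N m until half-way, then clicks over by itself
- recorder: fixed grey box, 160 mm high; origin on the desk under the lock's axis, front panel at -x. From the axis: 108 mm to the front, 112 to the back, 100 to either side (127 with handles). Three round wells, 50 mm bore, go straight down from the top to a floor 12 mm above the desk; centres 66 mm from the axis at 180, +60 and -60 degrees from +x
- charger: loose black three-bay charging cradle, 1.6 kg, origin on the desk under its centre. Base 12 mm high, x from -60 to +70 mm, 236 mm along y; grey housing 36 mm high along the rear (x +44 to +70 mm); the front (-x), with a yellow strip before each bay, is open. Each bay has two small V saddles, 21 mm before and behind its centre, that hold a lying pack
- picker_grip (a point): centre of the orange square handle (20 by 20 mm, 52 mm high, sides square to x and y; a black cap on top ends 29 mm above here) of the hook picker, 90 g. Below: a collar (28 mm across, underside 32 mm below this point), a straight 5 mm rod and, 149 mm below, its hook, whose toe points to +x. +z runs up the rod
- picker_hook (a point): middle of the hook's saddle, 146 mm below picker_grip and 6 mm to its +x: a hooked wire rests here, in the 8 mm gap between the rod (its axis at -6 mm) and the upturned tip, which ends 7.5 mm above and reaches 7 mm to +x of this point. The hook's underside is 3 mm below this point
- hanger_fork (a point): middle of the 14 mm wide slot in the fork of the picker's fixed hanger, at its top face, 160 mm up. The slot runs along this point's x, open at -x (prongs end 16 mm ahead), closed 30 mm behind. The picker hangs here upright by its collar, rod in the slot. The post behind is no higher than the fork; foot plate 110 by 100 mm, 10 mm high
- slot1 (a point): middle of bay 1 of the charging cradle, 46 mm above the desk: the centre of a pack lying in the bay comes to this point, its length along this point's x. Bays are 76 mm apart along the cradle's y
- slot2 (a point): middle of bay 2 of the charging cradle, 46 mm above the desk: the centre of a pack lying in the bay comes to this point, its length along this point's x. Bays are 76 mm apart along the cradle's y
- slot3 (a point): middle of bay 3 of the charging cradle, 46 mm above the desk: the centre of a pack lying in the bay comes to this point, its length along this point's x. Bays are 76 mm apart along the cradle's y
- pack1_mid (a point): centre of the can of a battery pack (blue can with two brass contact bands and a yellow top, 38 mm across, 64 mm tall, about 160 g, flat foot 32 mm below this point); +z runs from foot to top. A stiff wire bail stands on the top. Starts standing in a well. None if this pack is absent
- pack1_bail (a point): crown of the bail, a round arch of 3 mm wire in the pack's yz plane, 54 mm above the pack's centre: legs 26 mm apart along y, straight up to 12 mm below the crown; opening 20 mm high at the middle. None if absent
- pack2_mid (a point): centre of the can of a battery pack (blue can with two brass contact bands and a yellow top, 38 mm across, 64 mm tall, about 160 g, flat foot 32 mm below this point); +z runs from foot to top. A stiff wire bail stands on the top. Starts standing in a well. None if this pack is absent
- pack2_bail (a point): crown of the bail, a round arch of 3 mm wire in the pack's yz plane, 54 mm above the pack's centre: legs 26 mm apart along y, straight up to 12 mm below the crown; opening 20 mm high at the middle. None if absent
- pack3_mid (a point): centre of the can of a battery pack (blue can with two brass contact bands and a yellow top, 38 mm across, 64 mm tall, about 160 g, flat foot 32 mm below this point); +z runs from foot to top. A stiff wire bail stands on the top. Starts standing in a well. None if this pack is absent
- pack3_bail (a point): crown of the bail, a round arch of 3 mm wire in the pack's yz plane, 54 mm above the pack's centre: legs 26 mm apart along y, straight up to 12 mm below the crown; opening 20 mm high at the middle. None if absent
- mouse: black computer mouse, 105 by 60 mm, 35 mm high: a bystander, to be left alone; origin at its underside
- screwdriver: screwdriver, 170 mm, lying: a bystander, to be left alone; origin at its underside
- marker: black marker, 135 mm, lying: a bystander, to be left alone; origin at its underside
- tape: roll of blue tape, 90 mm across: a bystander, to be left alone; origin at its underside
- water: water bottle, 64 mm across, 200 mm tall: a bystander, to be left alone; origin at its underside
- mug: white mug, 82 mm across, 95 mm tall: a bystander, to be left alone; origin at its underside
- adapter: black power adapter, 75 by 36 by 26 mm: a bystander, to be left alone; origin at its underside
- probe: inspection probe with rubber tail, 105 mm, lying: a bystander, to be left alone; origin at its underside

How it is judged:
On the way, in this order (a step that is already met when the one before it is completed fails the run):
1. the lock is turned past its click to open (value of joint lock above 0.9 rad), for 0.2 s.
2. every pack is out of the recorder (horizontal distance between each of pack1_mid, pack2_mid, pack3_mid and lock_grip above 0.12 m), for 0.2 s.
At the end, for the whole second after the job is handed in: each pack present lies on the saddles of a bay (axis within 0.2 rad of the bay's, centre 41-51 mm up and within 18 mm of the bay's centre lengthwise), bail to the front; lock within 0.15 rad of locked; picker hangs upright (0.15 rad) by its collar, within 30 mm of the fork's middle (angle between the z axis of each of pack1_mid, pack2_mid, pack3_mid and the x axis of charger, either way round below 0.2 rad and z of pack1_mid in the frame of charger between 0.041 and 0.051 m and x of pack1_mid in the frame of charger between -0.018 and 0.018 m and x of each of pack1_bail, pack2_bail, pack3_bail in the frame of charger below -0.03 m and y of pack1_mid in the frame of charger between -0.082 and 0.082 m and z of pack2_mid in the frame of charger between 0.041 and 0.051 m and x of pack2_mid in the frame of charger between -0.018 and 0.018 m and y of pack2_mid in the frame of charger between -0.082 and 0.082 m and z of pack3_mid in the frame of charger between 0.041 and 0.051 m and x of pack3_mid in the frame of charger between -0.018 and 0.018 m and y of pack3_mid in the frame of charger between -0.082 and 0.082 m and value of joint lock below 0.15 rad and angle between picker_grip's own z axis and vertical below 0.15 rad and horizontal distance between picker_grip and hanger_fork below 0.03 m and z of picker_grip in the frame of hanger_fork between 0.026 and 0.042 m); the robot touches nothing.
It fails at once if fingers touch a pack that is still in its well ((contact force between the fingers and pack1 above 0.5 N and horizontal distance between pack1_mid and lock_grip below 0.1 m and height (world z) of pack1_mid below 0.16 m) or (contact force between the fingers and pack2 above 0.5 N and horizontal distance between pack2_mid and lock_grip below 0.1 m and height (world z) of pack2_mid below 0.16 m) or (contact force between the fingers and pack3 above 0.5 N and horizontal distance between pack3_mid and lock_grip below 0.1 m and height (world z) of pack3_mid below 0.16 m)).
It fails at once if a bystander is pushed or knocked more than 50 mm (distance of any of mouse, screwdriver, marker, tape, water, mug, adapter, probe from where it was at the start of the episode above 0.05 m).
Of pack1, pack2, pack3 only 2 to 3 are there at a start; the rules pass over those that are not, and their reading is None.
At some moment in a run one of charger may be knocked a few centimetres aside while the robot is not near it.
It also fails if it takes over 210 s, if anything falls off the work surface, if the arm or the gripper's body presses on something with over 40 N, if the wrist force passes 120 N, or if a joint passes its speed limit or range.

## Robot

A 6-joint arm with a two-finger parallel gripper is mounted at the origin on the work surface. World frame = base frame: x ahead of the robot, y to its left, z up, the work surface at z = 0. Lengths are in m, angles in rad, forces in N, time in s.
With the tool pointing down it reaches from about 0.4 to 0.825 m from the base axis. Payload 7 kg.
Tool frame: the origin (TCP) lies between the finger pads; the fingertips stand 8 mm ahead of it and the grasp point (between the pads) lies 11 mm behind it (arm.finger_overhang is the distance from the TCP to the fingertips, in m); z points along the fingers, y is the line along which they close (so a half turn about z gives the same grasp; the last joint's range is limited). The gripper opens to 88 mm and grips with 3 to 60 N. Pads are 19 mm wide; open, the fingers measure 130 mm over their backs; the gripper's body (78 mm by 193 mm) begins 47 mm behind the grasp point.
Start: joints at [-0.899, 0.359, 0.012, 0, -1.224, -0.288], TCP at [0.253, -0.626, 0.235] pointing down, gripper open.
Joint ranges: [-3.07, 3.07], [-1.43, 2.12], [-1.02, 1.25], [-3.03, 1.67], [-3.05, -0], [-3.03, 3.03]. Speed limits (rad/s): [2.39, 2.39, 3.01, 3.14, 3.14, 3.14].

## Interface

Orientations are given as [roll, pitch, yaw] about the fixed x, y, z axes, in that order (R = Rz(yaw) Ry(pitch) Rx(roll)).
In Python, from station import arm gives the robot as it stands.
- The arm moves only by the tool move_arm, never from a script. Its argument "rows" is text: rows parted by semicolons, each of 7 numbers parted by spaces: the turn, a rotation vector about the tool's x, y, z in degrees, then the shift along the tool's x, y, z in m, then the finger opening in m, from 0 to 0.0876. A call has 1 to 8 rows; each row shifts and turns the commanded pose from where the row before left it, along the tool's axes as they then stand; what a row does not reach is not made up. A row lasts 1/8 s, in which the tool goes at most 62.5 mm and 10.7 degrees, less where a joint would pass 70% of its speed; a pose out of reach is approached as far as the arm can. A call is refused whole if a number of a shift passes 0.0625 or a number of a turn 10.7, either way. A call with a gripper value outside its range is refused whole. The fingers move at their own pace and stop on an object; "squeeze" is the grip in N (left out, the last holds). Time passes only in rows, so rows that do not move let the fingers close. It gives the time, the measured TCP pose, the force, the opening and the grip force at its end, in the units of the state.
- arm.get_state(): the state, without advancing time (a new reading comes with each control period).
- arm.grab_frame(name): name is "scene" or "top" or "wrist"; returns (picture, depth): 420x560x3 uint8, blue, green, red; 420x560 float32, m along the optical axis (not along the pixel's ray), 0 where there is no reading.
- arm.camera_model(name): a dict with "mtx" (3x3 intrinsics, pixels), "camera_from_world" (4x4, takes a point from world to camera coordinates); the wrist camera has in their place "mount" (4x4, takes a point from camera to tool coordinates, whose origin is the TCP and whose axes are the flange's). Camera axes: x right, y down, z forward; pixel columns grow to the right and rows downward; lengths in m; the calibration is good to about 2 mm. A picture is of the moment at which its call begins: read the wrist's pose just before it. camera_model takes no time and is no camera call.
- arm.job_done(): hands the job in; it is judged then, once.
The state is a dict: "t": time; "q": joint angles; "qd": joint speeds; "joint_efforts": joint torques, N m; "eef_pos": TCP position; "ee_rot": TCP orientation; "force": force on the tool from outside, world axes, zero at the start; "moment": the same for the moment, N m; "width": finger opening in m; "gripper_force": force on a finger pad.
Only numpy, scipy, OpenCV 4.12 (cv2) and the standard library are available. Lean on these libraries where they do the work, as an engineer would, in place of code of your own. Each camera call takes 0.05 s, during which the arm holds its last target. There are 200 camera calls.

## Working session

There is one attempt and no reset: what is moved stays moved. The work goes in short steps, Python scripts to look and compute and a tool call to move; the robot and the scene stay as the last step left them, time stands still between calls to the robot, and variables do not carry over. Pictures are saved under pics/ and viewed, at most 14 in all, crops included, and the job is handed in when it is done.

Besides the shell and the picture viewer there is one more tool, called after "Call:" as name(argument=value, ...) on one line, values as JSON. move_arm: Moves the arm, as the interface text tells. Its arguments: {"type":"object","properties":{"rows":{"type":"string"},"squeeze":{"type":"number"}},"required":["rows"]}

```bash
ls; mkdir -p pics; cat > h.py <<'E'
import numpy as np, cv2, pickle
from scipy.spatial.transform import Rotation as R
from station import arm
def grab(n):
    s=arm.get_state(); im,d=arm.grab_frame(n); m=arm.camera_model(n)
    if n=='wrist':
        T=np.eye(4); T[:3,:3]=R.from_euler('xyz',s['ee_rot']).as_matrix(); T[:3,3]=s['eef_pos']
        W=T@np.array(m['mount'])
    else: W=np.linalg.inv(np.array(m['camera_from_world']))
    K=np.array(m['mtx']); pickle.dump((im,d,K,W),open(n+'.pkl','wb')); return im,d,K,W
def load(n): return pickle.load(open(n+'.pkl','rb'))
def cloud(d,K,W):
    v,u=np.mgrid[:d.shape[0],:d.shape[1]]
    P=np.stack([(u-K[0,2])/K[0,0]*d,(v-K[1,2])/K[1,1]*d,d],-1)
    X=P@W[:3,:3].T+W[:3,3]; X[d==0]=np.nan; return X
def pix2z(u,v,z,K,W):
    r=W[:3,:3]@np.array([(u-K[0,2])/K[0,0],(v-K[1,2])/K[1,1],1]); return W[:3,3]+r*(z-W[2,3])/r[2]
def w2p(p,K,W):
    c=np.linalg.inv(W)@np.append(p,1); return (K@c[:3]/c[2])[:2]
E
python3 - <<'E'
from h import *
print(arm.get_state())
for n in ['scene','top']:
    im,d,K,W=grab(n); cv2.imwrite(f'pics/{n}0.png',im); print(n,K[0],W.round(3))
print(np.array(arm.camera_model('wrist')['mount']).round(3),arm.finger_overhang)
E
```

```text
pics
{'t': 0.0, 'q': array([-8.98934291e-01,  3.59400812e-01,  1.10851106e-02, -3.75278837e-04,
       -1.22412103e+00, -2.88105160e-01]), 'qd': array([ 0.00069665, -0.00086712, -0.00064565,  0.00081127,  0.0012233 ,
        0.0006174 ]), 'joint_efforts': array([ 3.03870647e-04, -5.82716775e+01,  2.93062162e+01,  6.99715465e+00,
        7.05628467e-03, -1.24163557e-04]), 'eef_pos': array([ 0.25253423, -0.62546763,  0.23362058]), 'ee_rot': array([ 3.13991962e+00, -1.27898734e-04, -2.75796347e+00]), 'force': array([0.32004349, 0.10391338, 0.42267402]), 'moment': array([-0.01671123, -0.04421049,  0.00541091]), 'gripper_force': 0.0, 'width': 0.08752724035059253}
scene [385.20407686   0.         272.23799671] [[ 0.348  0.698 -0.626  1.248]
 [ 0.937 -0.273  0.217 -0.236]
 [-0.019 -0.662 -0.749  0.955]
 [ 0.     0.     0.     1.   ]]
top [542.07690009   0.         280.92575599] [[ 1.000e-02 -9.860e-01  1.670e-01  2.900e-01]
 [-1.000e+00 -1.000e-02  2.000e-03  0.000e+00]
 [-1.000e-03 -1.670e-01 -9.860e-01  1.881e+00]
 [ 0.000e+00  0.000e+00  0.000e+00  1.000e+00]]
[[ 0.    -0.956 -0.293  0.079]
 [ 1.     0.     0.     0.   ]
 [-0.    -0.293  0.956 -0.151]
 [ 0.     0.     0.     1.   ]] 0.008
```

View pics/scene0.png

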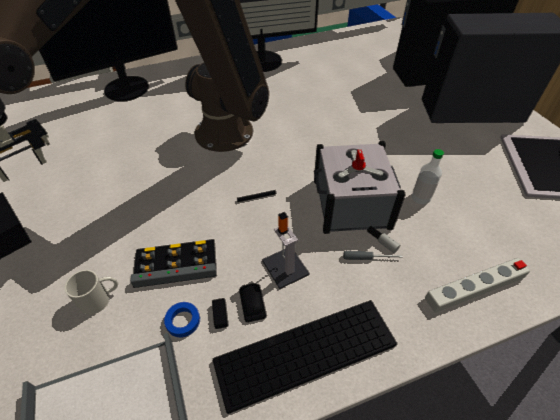

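View pics/top0.png

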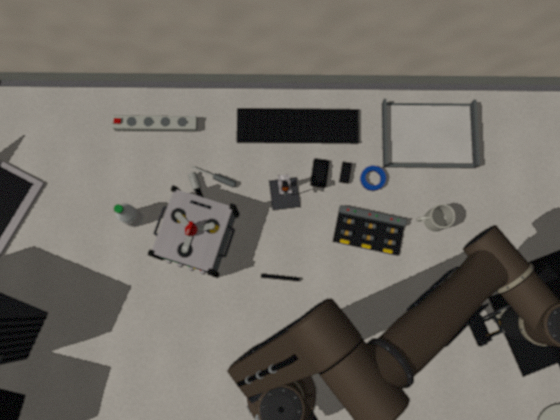

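```bash
python3 - <<'E'
from h import *
im,d,K,W=load('top')
c=im[150:290,100:300]; e=im[150:290,260:430]
cv2.imwrite('pics/rec.png',np.hstack([cv2.resize(im[180:280,140:250],None,fx=4,fy=4,interpolation=3),cv2.resize(im[165:265,325:415],None,fx=4,fy=4,interpolation=3)]))
E
```

```text
(no output)
```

View pics/rec.png

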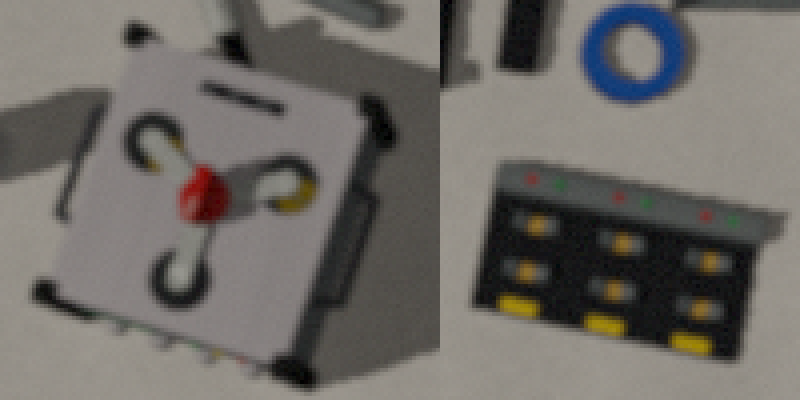

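```bash
python3 - <<'E'
from h import *
im,d,K,W=load('top'); X=cloud(d,K,W); hsv=cv2.cvtColor(im,cv2.COLOR_BGR2HSV)
def sub(v0,v1,u0,u1):
    m=np.zeros(d.shape,bool); m[v0:v1,u0:u1]=1; return m
z=X[...,2]; H,S,V=cv2.split(hsv)
red=((H<8)|(H>172))&(S>150)&(V>80)&sub(215,245,175,210)
print('knob',X[red].mean(0),np.percentile(z[red],[5,50,95]),red.sum())
m=sub(180,280,140,250)&(abs(z-0.16)<0.006)
r=cv2.minAreaRect(X[m][:,:2].astype(np.float32)); print('rec',r,m.sum())
yw=sub(180,280,140,250)&(H>20)&(H<35)&(S>110)&(V>60)
n,l,st,c=cv2.connectedComponentsWithStats(yw.astype(np.uint8))
for i in range(1,n):
    if st[i,4]>2: print('yel',c[i],st[i,4],X[l==i].mean(0))
m=sub(190,270,325,415)&(z>0.028)&(z<0.045)
r=cv2.minAreaRect(X[m][:,:2].astype(np.float32)); print('housing',r,m.sum())
m=sub(190,270,325,415)&(z>0.006)&(z<0.05)
r=cv2.minAreaRect(X[m][:,:2].astype(np.float32)); print('charger',r,m.sum(),cv2.boxPoints(r))
yw=sub(190,270,325,415)&(H>20)&(H<35)&(S>150)&(V>100)
n,l,st,c=cv2.connectedComponentsWithStats(yw.astype(np.uint8))
for i in range(1,n):
    if st[i,4]>2: print('strip',c[i],st[i,4],pix2z(*c[i],0.012,K,W),X[l==i].mean(0))
m=sub(150,215,260,310)&(z>0.14)
print('picker/hanger pts'); 
for p in X[m][::3]: print(p.round(3),end=' ')
E
```

```text
knob [0.52917355 0.2896499  0.21036114] [0.20140952 0.21121574 0.21834576] 46
rec ((0.5280643701553345, 0.29061388969421387), (0.22135993838310242, 0.2415855973958969), 73.10677337646484) 3094
yel [183.66666667 215.33333333] 3 [0.58785722 0.33301289 0.07576813]
yel [177.33333333 220.66666667] 3 [0.56991924 0.35427185 0.07254976]
yel [214.1 229.1] 40 [0.54244166 0.2291683  0.07252751]
housing ((0.5672675371170044, -0.30298686027526855), (0.23656189441680908, 0.098286934196949), 78.46463012695312) 591
charger ((0.5573310852050781, -0.3050476908683777), (0.2787788212299347, 0.31325531005859375), 0.49898698925971985) 2726 [[ 0.4165829  -0.14963989]
 [ 0.41931102 -0.46288332]
 [ 0.6980792  -0.46045548]
 [ 0.6953511  -0.14721206]]
strip [344.         241.14705882] 34 [ 0.51320658 -0.21494428  0.012     ] [ 0.51334184 -0.21507431  0.01086395]
strip [389.66666667 242.33333333] 3 [ 0.51065368 -0.37318768  0.012     ] [ 0.51002349 -0.3721223   0.01732792]
strip [365.6        245.85714286] 35 [ 0.49754827 -0.28957883  0.012     ] [nan nan nan]
strip [387.41176471 250.61764706] 34 [ 0.48176883 -
[... 910 characters left out ...]
.677 0.008 0.159] [ 0.664 -0.001  0.22 ] [ 0.664 -0.011  0.218] [ 0.676 -0.021  0.164] [0.671 0.005 0.171] [ 0.66  -0.004  0.222] [ 0.659 -0.014  0.224] [0.67  0.012 0.16 ] [0.657 0.002 0.22 ] [ 0.657 -0.008  0.219] [ 0.67  -0.018  0.162] [0.667 0.008 0.16 ] [ 0.655 -0.001  0.214] [ 0.657 -0.011  0.207] [ 0.668 -0.021  0.158] [0.664 0.008 0.159] [ 0.657 -0.001  0.191] [ 0.658 -0.011  0.189] [ 0.665 -0.021  0.157] [0.661 0.008 0.156] [ 0.657 -0.002  0.175] [ 0.66  -0.011  0.164] [ 0.662 -0.021  0.154] [0.659 0.008 0.153] [ 0.655 -0.002  0.17 ] [ 0.655 -0.011  0.171] [ 0.657 -0.021  0.16 ] [0.654 0.008 0.161] [ 0.654 -0.005  0.159] [ 0.655 -0.018  0.154] [0.65  0.011 0.163] [0.651 0.002 0.155]
```

Call:
move_arm(rows="0 0 10.7 0 0 -0.06 0.0876; 0 0 10.7 0 0 -0.06 0.0876; 0 0 0.58 0 0 -0.06 0.0876", squeeze=30)

```text
t: 0.48
eef_pos: [0.2525, -0.6255, 0.4161]
ee_rot: [3.141, -0.0, 3.139]
force: [0.8, -1.5, 0.6]
width: 0.0874
gripper_force: 0.0
```

Call:
move_arm(rows="0 0 0 -0.031 0.053 0 0.0876;0 0 0 -0.031 0.053 0 0.0876;0 0 0 -0.031 0.053 0 0.0876;0 0 0 -0.031 0.053 0 0.0876;0 0 0 -0.031 0.053 0 0.0876;0 0 0 -0.031 0.053 0 0.0876;0 0 0 -0.031 0.053 0 0.0876;0 0 0 -0.031 0.053 0 0.0876")

```text
t: 1.48
eef_pos: [0.5011, -0.1999, 0.4145]
ee_rot: [3.141, -0.0, -3.141]
force: [0.8, -1.1, -0.2]
width: 0.0878
gripper_force: 0.0
```

Call:
move_arm(rows="0 0 0 0 0.0614 0 0.0876;0 0 0 0 0.0614 0 0.0876;0 0 0 0 0.0614 0 0.0876;0 0 0 0 0.0614 0 0.0876;0 0 0 0 0.0614 0 0.0876;0 0 0 0 0.0614 0 0.0876;0 0 0 0 0.0614 0 0.0876;0 0 0 0 0.0614 0 0.0876")

```text
t: 2.48
eef_pos: [0.5, 0.2914, 0.4145]
ee_rot: [-3.142, -0.0, -3.141]
force: [0.6, -0.8, 0.6]
width: 0.0874
gripper_force: 0.0
```

```bash
python3 - <<'E'
from h import *
im,d,K,W=grab('wrist'); cv2.imwrite('pics/w1.png',im); print(K[0],W.round(3)); print(arm.get_state()['q'])
X=cloud(d,K,W); z=X[...,2]; H,S,V=cv2.split(cv2.cvtColor(im,cv2.COLOR_BGR2HSV))
red=((H<8)|(H>172))&(S>150)&(V>60)
m=red&(z>0.208)&(z<0.222); r=cv2.minAreaRect(X[m][:,:2].astype(np.float32)); print('bar',r,m.sum(),X[m].mean(0))
m=(abs(z-0.16)<0.005); r=cv2.minAreaRect(X[m][:,:2].astype(np.float32)); print('top',r)
m=(abs(z-0.168)<0.003); 
E
```

```text
[293.60642935   0.         280.85249071] [[-0.001  0.956  0.293  0.421]
 [ 1.     0.001 -0.     0.292]
 [-0.     0.293 -0.956  0.565]
 [ 0.     0.     0.     1.   ]]
[ 8.71308322e-01  1.44023680e-01  1.19157109e-01 -1.39363137e-03
 -1.54732993e+00 -2.43954492e+00]
bar ((0.5254021286964417, 0.29178133606910706), (0.013846454210579395, 0.044646620750427246), 73.09529876708984) 334 [0.52540646 0.29150588 0.21499283]
top ((0.5443916916847229, 0.35419726371765137), (0.3520747423171997, 0.23596373200416565), 72.92247772216797)
```

View pics/w1.png

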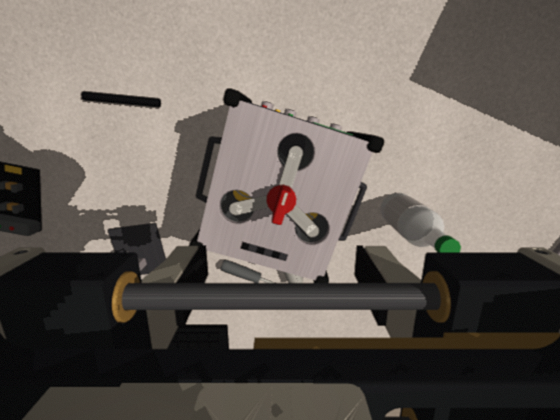

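Call:
move_arm(rows="0 0 -10.7 0 0 0 0.0876;0 0 -10.7 0 0 0 0.0876;0 0 -10.7 0 0 0 0.0876;0 0 -10.7 0 0 0 0.0876;0 0 -10.7 0 0 0 0.0876;0 0 -10.7 0 0 0 0.0876;0 0 -10.7 0 0 0 0.0876;0 0 -10.7 0 0 0 0.0876")

```text
t: 3.52
eef_pos: [0.5004, 0.2892, 0.4141]
ee_rot: [3.141, -0.001, -1.641]
force: [-0.9, -0.2, 0.1]
width: 0.0878
gripper_force: 0.0
```

Call:
move_arm(rows="0 0 -10.7 0 0 0 0.05;0 0 -10.7 0 0 0 0.05;0 0 -10.7 0 0 0 0.05;0 0 -10.7 0 0 0 0.05;0 0 -10.7 0 0 0 0.05;0 0 -10.7 0 0 0 0.05;0 0 -10.7 0 0 0 0.05;0 0 -2.6 0 0 0 0.05")

```text
t: 4.53
eef_pos: [0.5004, 0.2892, 0.4141]
ee_rot: [3.141, 0.001, -0.291]
force: [0.9, 0.8, -0.1]
width: 0.0502
gripper_force: 0.0
```

```bash
cat > go.py <<'E'
# usage: go.py x y z [yaw_deg]: tool-frame delta from present pose to the target
import sys
from h import *
s=arm.get_state(); a=[float(v) for v in sys.argv[1:]]
Rm=R.from_euler('xyz',s['ee_rot'])
print('pos',s['eef_pos'].round(4),'rpy',np.degrees(s['ee_rot']).round(2),'q',np.degrees(s['q']).round(0),'t',round(s['t'],1))
yaw=np.radians(a[3]) if len(a)>3 else s['ee_rot'][2]
T=R.from_euler('xyz',[np.pi,0,yaw])
print('turn(tool,deg)',np.degrees((Rm.inv()*T).as_rotvec()).round(2))
dp=np.array(a[:3])-s['eef_pos']
print('shift before turn',Rm.inv().apply(dp).round(4),'after turn',T.inv().apply(dp).round(4))
E
python3 go.py 0.526 0.2912 0.190 -16.9
```

```text
pos [0.5004 0.2892 0.4141] rpy [ 1.7997e+02  3.0000e-02 -1.6690e+01] q [ 49.   8.   7.  -0. -89.  24.] t 4.5
turn(tool,deg) [0.03 0.03 0.21]
shift before turn [ 0.0241 -0.0094  0.2241] after turn [ 0.0239 -0.0093  0.2241]
```

Call:
move_arm(rows="0 0 0.2 0.024 -0.0093 0.044 0.05;0 0 0 0 0 0.06 0.05;0 0 0 0 0 0.06 0.05;0 0 0 0 0 0.06 0.05;0 0 0 0 0 0 0.05;0 0 0 0 0 0 0", squeeze=12)

```text
t: 5.28
eef_pos: [0.5274, 0.2919, 0.1929]
ee_rot: [-3.14, -0.002, -0.298]
force: [-0.3, 0.4, 1.1]
width: 0.0445
gripper_force: 0.0
```

Call:
move_arm(rows="0 0 0 0 0 0 0;0 0 0 0 0 0 0;0 0 0 0 0 0 0", squeeze=30)

```text
t: 5.65
eef_pos: [0.5265, 0.2915, 0.1916]
ee_rot: [-3.14, -0.001, -0.298]
force: [-0.2, -0.1, -0.6]
width: 0.0155
gripper_force: 0.0
```

Call:
move_arm(rows="0 0 0 0 0 0 0;0 0 0 0 0 0 0;0 0 10 0 0 0 0;0 0 10 0 0 0 0;0 0 10 0 0 0 0;0 0 10 0 0 0 0;0 0 10 0 0 0 0;0 0 10 0 0 0 0")

```text
t: 6.65
eef_pos: [0.526, 0.291, 0.1915]
ee_rot: [3.142, -0.0, -1.351]
force: [-3.9, -1.4, 7.5]
width: 0.0139
gripper_force: 30.0
```

Call:
move_arm(rows="0 0 2 0 0 0 0;0 0 0 0 0 0 0;0 0 0 0 0 0 0.05;0 0 0 0 0 0 0.05;0 0 0 0 0 0 0.05;0 0 0 0 0 -0.06 0.05;0 0 0 0 0 -0.06 0.05;0 0 0 0 0 -0.06 0.05")

```text
t: 7.65
eef_pos: [0.5261, 0.2911, 0.3724]
ee_rot: [-3.142, -0.0, -1.38]
force: [1.1, 0.3, -0.3]
width: 0.0501
gripper_force: 0.0
```

```bash
python3 - <<'E'
from h import *
im,d,K,W=grab('wrist')
ax=np.array([0.526,0.291]); 
for a in (180,60,-60):
    t=np.radians(a-16.9); c=ax+0.066*np.array([np.cos(t),np.sin(t)]); print(a,c.round(4),w2p([*c,0.1],K,W).round(1),w2p([*c,0.16],K,W).round(1))
u,v=w2p([*ax,0.16],K,W).astype(int); print(u,v)
v0=max(0,v-110);u0=max(0,u-110)
cv2.imwrite('pics/w2.png',cv2.resize(im[v0:v0+180,u0:u0+220],None,fx=3.3,fy=3.3,interpolation=3)); print(u0,v0)
E
```

```text
180 [0.4629 0.3102] [320.4 196.6] [326.5 208.3]
60 [0.5742 0.3361] [243.8 199.5] [238.3 211.5]
-60 [0.541  0.2267] [279.5 129.3] [279.3 130.9]
281 184
171 74
```

View pics/w2.png

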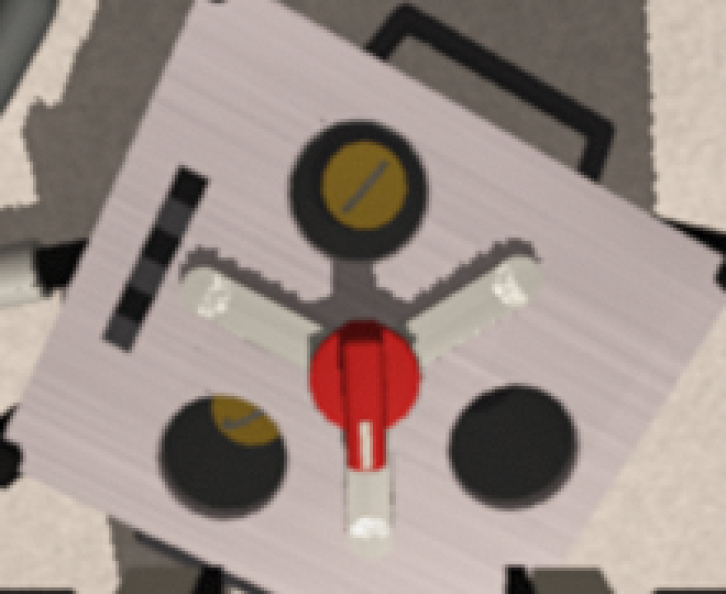

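```bash
python3 go.py 0.559 0.4135 0.30; python3 - <<'E'
from h import *
im,d,K,W=load('wrist'); X=cloud(d,K,W)
for (a,b) in [((345,212),(387,163))]:
    p=[pix2z(171+(x+.5)/3.3-.5,74+(y+.5)/3.3-.5,0.092,K,W) for x,y in (a,b)]; dd=p[1]-p[0]
    print(p,np.linalg.norm(dd),np.degrees(np.arctan2(dd[1],dd[0])))
# can top of well -60
H,S,V=cv2.split(cv2.cvtColor(im,cv2.COLOR_BGR2HSV)); y=(H>15)&(H<35)&(S>100)&(V>50); y[:, :250]=0;y[:,310:]=0;y[160:]=0
v,u=np.nonzero(y); print(u.mean(),v.mean(),len(u),pix2z(u.mean(),v.mean(),0.076,K,W), np.nanmedian(X[y][:,2]))
E
```

```text
pos [0.5285 0.2916 0.3818] rpy [-179.35    0.2   -79.07] q [ 48.  10.   5.   0. -84. -37.] t 7.7
turn(tool,deg) [-0.65  0.2  -0.  ]
shift before turn [-0.1136 -0.0521  0.0828] after turn [-0.1139 -0.053   0.0818]
[array([0.54469463, 0.23979243, 0.092     ]), array([0.53083144, 0.21637298, 0.092     ])] 0.027215035813934065 -120.62349840396193
280.98168498168496 129.6868131868132 546 [0.53859163 0.22760947 0.076     ] 0.07672979317415879
```

Call:
move_arm(rows="0 0 0 -0.057 -0.0265 0 0.0876;0 0 0 -0.057 -0.0265 0 0.0876;0 0 0 0 0 0.04 0.0876;0 0 0 0 0 0.032 0.0876;0 0 0 0 0 0 0.0876;0 0 0 0 0 0 0.0876")

```text
t: 8.45
eef_pos: [0.5572, 0.4128, 0.3002]
ee_rot: [-3.14, 0.0, -1.38]
force: [0.1, -0.0, -0.2]
width: 0.0876
gripper_force: 0.0
```

```bash
python3 - <<'E'
from h import *
im,d,K,W=grab('wrist'); X=cloud(d,K,W); print(arm.get_state()['eef_pos'],np.degrees(arm.get_state()['ee_rot']))
u,v=w2p([0.5742,0.3361,0.1],K,W).astype(int); print(u,v)
H,S,V=cv2.split(cv2.cvtColor(im,cv2.COLOR_BGR2HSV)); y=(H>15)&(H<35)&(S>100)&(V>50); q=np.zeros_like(y);q[max(v-35,0):v+35,u-35:u+35]=1;y&=q
vv,uu=np.nonzero(y); print(uu.mean(),vv.mean(),len(uu),pix2z(uu.mean(),vv.mean(),0.076,K,W), np.nanmedian(X[y][:,2]))
u0,v0=u-35,max(v-35,0); print(u0,v0)
cv2.imwrite('pics/w3.png',cv2.resize(im[v0:v0+70,u0:u0+70],None,fx=8,fy=8,interpolation=3))
E
```

```text
[0.55729174 0.41287963 0.30074221] [-1.79849355e+02  7.61819367e-02 -7.90919077e+01]
279 120
281.00792602377805 121.98678996036988 757 [0.57233876 0.33817798 0.076     ] 0.07672798338347206
244 85
```

View pics/w3.png

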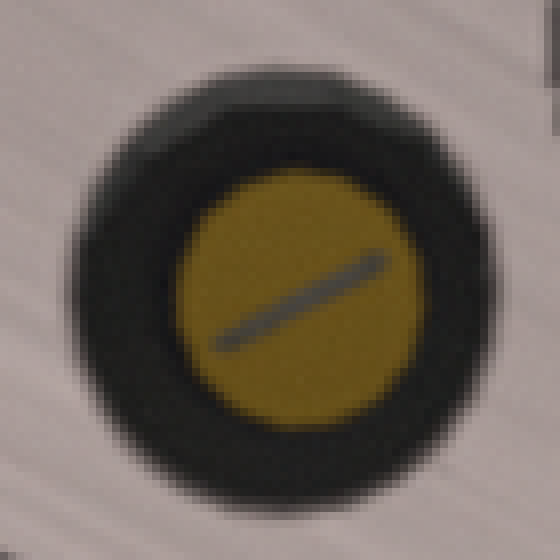

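```bash
python3 - <<'E'
from h import *
im,d,K,W=load('wrist')
p=[pix2z(244+(x+.5)/8-.5,85+(y+.5)/8-.5,0.092,K,W) for x,y in ((220,345),(383,258))]; dd=p[1]-p[0]
print((p[0]+p[1])/2,np.linalg.norm(dd),np.degrees(np.arctan2(dd[1],dd[0])))
E
python3 go.py 0.59 -0.006 0.30 0
```

```text
[0.57209323 0.33831749 0.092     ] 0.02682843659459274 -141.9668889665135
pos [0.5573 0.4129 0.3007] rpy [-1.7985e+02  8.0000e-02 -7.9090e+01] q [ 53.  21.   9.   0. -78. -42.] t 8.5
turn(tool,deg) [-1.800e-01 -4.000e-02 -7.909e+01]
shift before turn [4.175e-01 4.710e-02 1.000e-04] after turn [0.0327 0.4189 0.0007]
```

```bash
python3 - <<'E'
from h import *
im,d,K,W=load('wrist'); print('cam',W[:3,3])
print(pix2z(244+285.5/8-.5,85+292.5/8-.5,0.16,K,W))
# depth based: rim hole mask z<0.15 inside
X=cloud(d,K,W)
t=X[...,2]; m=(abs(t-0.16)<0.004)
c=np.array([0.5742,0.3361]); r=np.hypot(X[...,0]-c[0],X[...,1]-c[1]); P=X[m&(r<0.032)][:,:2]
A=np.c_[2*P,np.ones(len(P))]
a=np.degrees(np.arctan2(P[:,1]-c[1],P[:,0]-c[0])); 
E=[]
for k in range(-180,180,15):
    s=P[(a>=k)&(a<k+15)]
    if len(s): E.append(s[np.argmin(np.hypot(*(s-c).T))])
E=np.array(E); s=np.linalg.lstsq(np.c_[2*E,np.ones(len(E))],(E**2).sum(1),rcond=None)[0]; print(s[:2],np.sqrt(s[2]+s[0]**2+s[1]**2))
E
```

```text
cam [0.57313473 0.33488992 0.45114068]
[0.57437343 0.33694406 0.16      ]
[0.57502736 0.33698677] 0.025294486859418968
```

Call:
move_arm(rows="0 0 10.7 0 0 0 0.06;0 0 0.2 0.06 -0.0104 0 0.06;0 0 0 0.06 -0.0104 0 0.06;0 0 0 0.06 -0.0104 0 0.06;0 0 0 0.06 -0.0104 0 0.06;0 0 0 0.06 -0.0104 0 0.06;0 0 0 0.06 -0.0104 0 0.06;0 0 0 0.06 -0.0104 0 0.06")

```text
t: 9.5
eef_pos: [0.6303, -0.0094, 0.3012]
ee_rot: [-3.138, 0.001, -1.571]
force: [1.3, -0.1, -0.4]
width: 0.06
gripper_force: 0.0
```

Call:
move_arm(rows="0 0 0 0 0 0 0.06;0 0 0 0 0 0 0.06")

```text
t: 9.75
eef_pos: [0.63, -0.0077, 0.3]
ee_rot: [-3.139, 0.001, -1.572]
force: [-0.1, 0.5, -0.8]
width: 0.0599
gripper_force: 0.0
```

```bash
python3 - <<'E'
from h import *
im,d,K,W=grab('wrist'); X=cloud(d,K,W); s=arm.get_state(); print(s['eef_pos'],np.degrees(s['ee_rot']),np.degrees(s['q']))
z=X[...,2]
cv2.imwrite('pics/w4.png',im[0:300])
for lo,hi in ((0.214,0.226),(0.156,0.164)):
    m=(z>lo)&(z<hi)&(X[...,0]>0.6)&(X[...,0]<0.76)&(abs(X[...,1])<0.1); n,l,st,c=cv2.connectedComponentsWithStats(m.astype(np.uint8))
    for i in range(1,n):
        if st[i,4]>15: print(lo,cv2.minAreaRect(X[l==i][:,:2].astype(np.float32)),st[i],X[l==i].mean(0))
E
```

```text
[ 0.62988043 -0.00693434  0.2997731 ] [-1.79892651e+02  3.34068294e-02 -8.99885032e+01] [ 1.70961237e+01  1.43746424e+01  4.26083995e-01 -4.07533745e-04
 -7.59390157e+01 -1.70845596e+01]
0.214 ((0.6672059893608093, -0.006263282150030136), (0.020289624109864235, 0.020587727427482605), 4.848468780517578) [224 207  27  26 590] [ 0.66670961 -0.00727578  0.22093154]
0.156 ((0.6813977360725403, -0.0044676922261714935), (0.061933428049087524, 0.03795088455080986), 8.115371704101562) [ 199  181   62   44 1089] [ 0.69133698 -0.00877183  0.16048924]
0.156 ((0.6549752950668335, 0.005371995270252228), (0.012007849290966988, 0.012469121254980564), 7.702014923095703) [253 205  12  14  98] [0.65329598 0.00559696 0.16042639]
```

View pics/w4.png

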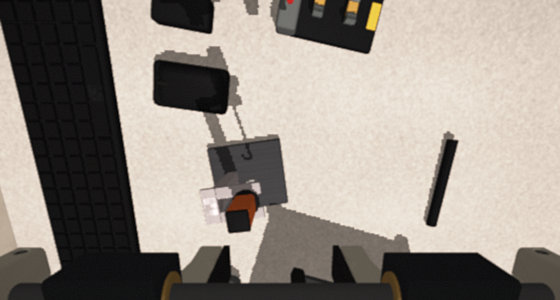

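Call:
move_arm(rows="0 0 -7.5 0 0 0 0.06;0 0 0 0.0045 -0.0367 0 0.06;0 0 0 0 0 0.06 0.06;0 0 0 0 0 0.055 0.06;0 0 0 0 0 0 0.06;0 0 0 0 0 0 0;0 0 0 0 0 0 0;0 0 0 0 0 0 0", squeeze=15)

```text
t: 10.8
eef_pos: [0.6674, -0.0068, 0.1858]
ee_rot: [-3.138, 0.0, -1.439]
force: [-0.4, -0.3, -0.4]
width: 0.0353
gripper_force: 0.0
```

Call:
move_arm(rows="0 0 0 0 0 0 0;0 0 0 0 0 0 0;0 0 0 0 0 0 0", squeeze=40)

```text
t: 11.18
eef_pos: [0.6667, -0.0071, 0.1842]
ee_rot: [-3.141, -0.0, -1.44]
force: [-2.1, 0.7, 4.9]
width: 0.0197
gripper_force: 40.0
```

```bash
python3 go.py 0.667 -0.0067 0.185 -82.5; python3 -c "
from h import *
s=arm.get_state();print(s['force'],s['moment'],s['width'],s['gripper_force'])"
```

```text
pos [ 0.6667 -0.0071  0.1842] rpy [-1.7997e+02 -1.0000e-02 -8.2480e+01] q [ 16.  22.  -4.   0. -64.  -9.] t 11.2
turn(tool,deg) [-0.03 -0.01  0.02]
shift before turn [-0.0004 -0.0003 -0.0008] after turn [-0.0004 -0.0003 -0.0008]
[-2.08575328  0.74313074  4.87273933] [0.3210402  0.78847629 0.0528898 ] 0.01974617052338 40.00007092952728
```

Call:
move_arm(rows="0 0 0 0 0 -0.015 0;0 0 0 0 0.03 0 0;0 0 0 0 0.03 0 0;0 0 0 0 0.02 -0.02 0;0 0 0 0 0 -0.05 0;0 0 0 0 0 -0.05 0;0 0 0 0 0 -0.06 0;0 0 0 0 0 0 0")

```text
t: 12.18
eef_pos: [0.589, -0.0178, 0.3851]
ee_rot: [-3.132, -0.0, -1.44]
force: [1.3, 0.7, -1.5]
width: 0.0198
gripper_force: 40.0
```

Call:
move_arm(rows="0 0 0 0 0 0 0;0 0 0 0 0 0 0")

```text
t: 12.42
eef_pos: [0.5867, -0.0175, 0.3772]
ee_rot: [3.139, -0.0, -1.44]
force: [0.3, -0.4, -1.3]
width: 0.0198
gripper_force: 40.0
```

```bash
python3 - <<'E'
from h import *
im,d,K,W=grab('wrist'); s=arm.get_state(); print(s['eef_pos'],np.degrees(s['ee_rot']),s['width'])
T=R.from_euler('xyz',s['ee_rot'])
for o in ((0,0,0.138),(0,-0.006,0.138),(0,0,0.05)):
    p=s['eef_pos']+T.apply(o); print(w2p(p,K,W))
cv2.imwrite('pics/w5.png',cv2.resize(im[100:300,180:380],None,fx=3,fy=3,interpolation=3))
E
```

```text
[ 0.58676585 -0.01758735  0.37717972] [ 1.79852536e+02 -1.20858860e-02 -8.24932673e+01] 0.01992961236593313
[281.44017416 200.5732122 ]
[275.55899508 200.57315177]
[281.86127849 232.32716345]
```

View pics/w5.png

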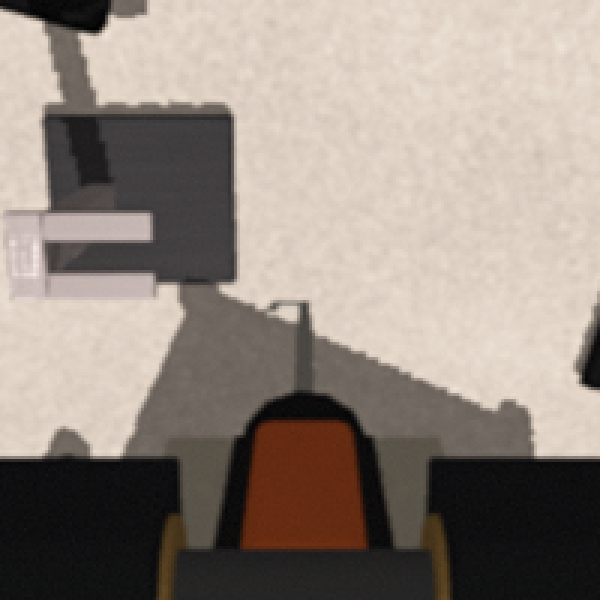

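Call:
move_arm(rows="0 0 -10.7 0 0 0 0;0 0 -10.7 0 0 0 0;0 0 -10.7 0 0 0 0;0 0 -10.7 0 0 0 0;0 0 -10.7 0 0 0 0;0 0 -10.7 0 0 0 0;0 0 -10.7 0 0 0 0;0 0 -10.7 0 0 0 0")

```text
t: 13.48
eef_pos: [0.587, -0.0176, 0.3775]
ee_rot: [3.141, 0.002, 0.06]
force: [0.1, -0.3, -0.8]
width: 0.0198
gripper_force: 40.0
```

Call:
move_arm(rows="0 0 -10.7 0 0 0 0;0 0 -10.7 0 0 0 0;0 0 -10.7 0 0 0 0;0 0 -10.7 0 0 0 0;0 0 -10.7 0 0 0 0;0 0 -2.8 0 0 0 0;0 0 0 0 0 0 0")

```text
t: 14.35
eef_pos: [0.5871, -0.0175, 0.3776]
ee_rot: [-3.14, 0.001, 1.036]
force: [-0.4, -1.3, -0.6]
width: 0.0201
gripper_force: 40.0
```

Call:
move_arm(rows="0 0 0 0.0466 -0.0373 0 0;0 0 0 0.0466 -0.0373 0 0;0 0 0 0.0466 -0.0373 0 0;0 0 0 0.0466 -0.0373 0 0;0 0 0 0 0 0 0;0 0 0 0 0 0 0;0 0 0 0 0 0 0")

```text
t: 15.22
eef_pos: [0.5539, 0.2179, 0.3785]
ee_rot: [3.142, 0.0, 1.035]
force: [0.3, -0.4, -2.0]
width: 0.0201
gripper_force: 40.0
```

```bash
python3 go.py 0.5535 0.2188 0.2215 59.4
```

```text
pos [0.5539 0.2179 0.3785] rpy [1.800e+02 1.000e-02 5.932e+01] q [ 40.  10.   4.   0. -85. 109.] t 15.2
turn(tool,deg) [ 0.    0.01 -0.08]
shift before turn [ 0.0006 -0.0008  0.157 ] after turn [ 0.0006 -0.0008  0.157 ]
```

Call:
move_arm(rows="0 0 0 0.0006 -0.0008 0.05 0;0 0 0 0 0 0.05 0;0 0 0 0 0 0.03 0;0 0 0 0 0 0.017 0;0 0 0 0 0 0.01 0;0 0 0 0 0 0 0;0 0 0 0 0 0 0")

```text
t: 16.1
eef_pos: [0.5539, 0.2201, 0.2228]
ee_rot: [3.141, -0.002, 1.037]
force: [-0.5, 0.3, 0.0]
width: 0.02
gripper_force: 40.0
```

```bash
python3 go.py 0.538 0.228 0.2215 59.4; python3 - <<'E'
from h import *
im,d,K,W=grab('wrist'); s=arm.get_state(); print(s['force'],s['moment'],s['width'])
cv2.imwrite('pics/w6.png',cv2.resize(im[100:260,200:360],None,fx=3.6,fy=3.6,interpolation=3))
E
```

```text
pos [0.5539 0.2201 0.2228] rpy [ 1.7995e+02 -1.0000e-01  5.9410e+01] q [ 40.  14. -11.   0. -66. 109.] t 16.1
turn(tool,deg) [ 0.05 -0.1   0.01]
shift before turn [-0.0013 -0.0177  0.0013] after turn [-0.0013 -0.0177  0.0013]
[-0.37503553 -0.35674582 -0.46521672] [-0.14370995  0.05298256  0.03046244] 0.020139737171740755
```

View pics/w6.png

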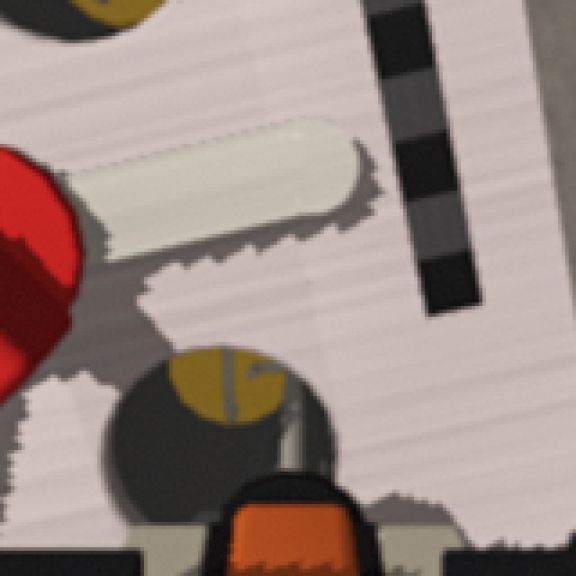

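Call:
move_arm(rows="0 0 0 -0.0008 0 0.0014 0;0 0 0 0 -0.0065 0 0;0 0 0 0 -0.0065 0 0;0 0 0 0 0 0 0;0 0 0 0 0 -0.012 0;0 0 0 0 0 -0.012 0;0 0 0 0 0 0 0;0 0 0 0 0 0 0")

```text
t: 17.15
eef_pos: [0.5415, 0.2256, 0.244]
ee_rot: [-3.141, 0.0, 1.037]
force: [-0.3, 0.2, -3.0]
width: 0.0198
gripper_force: 40.0
```

```bash
python3 go.py 0.538 0.228 0.2215 59.4; python3 - <<'E'
from h import *
im,d,K,W=grab('wrist'); s=arm.get_state(); print(s['force'],s['moment'],s['width'])
cv2.imwrite('pics/w7.png',cv2.resize(im[170:260,230:330],None,fx=5,fy=5,interpolation=3))
E
```

```text
pos [0.5415 0.2256 0.244 ] rpy [-179.98    0.     59.39] q [ 42.  12. -10.  -0. -68. 108.] t 17.1
turn(tool,deg) [-0.02  0.   -0.01]
shift before turn [ 0.0002 -0.0043  0.0225] after turn [ 0.0002 -0.0043  0.0225]
[ 0.17853081  0.46539315 -1.95798586] [-0.14768446  0.07036417 -0.04207219] 0.020071675003163453
```

View pics/w7.png

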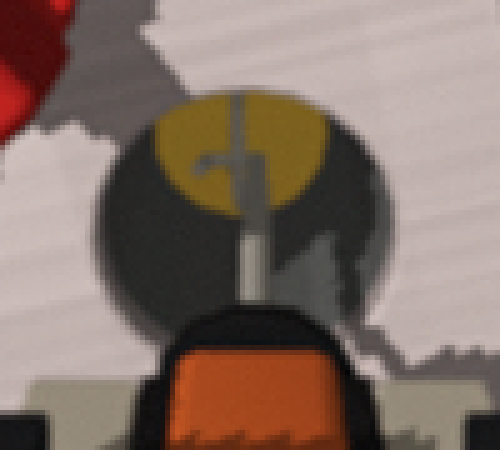

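Call:
move_arm(rows="0 0 0 0 0 -0.03 0;0 0 0 0 0 -0.04 0;0 0 0 0 0 -0.04 0;0 0 0 0 0 -0.04 0;0 0 0 0 0 -0.035 0;0 0 0 0 0 0 0;0 0 0 0 0 0 0")

```text
t: 18.08
eef_pos: [0.5413, 0.2257, 0.4278]
ee_rot: [-3.14, 0.001, 1.037]
force: [-0.2, -0.7, -3.8]
width: 0.0197
gripper_force: 40.0
```

```bash
python3 - <<'E'
from h import *
im,d,K,W=grab('wrist'); im2,*_=grab('scene'); s=arm.get_state(); print(s['eef_pos'],s['force'],s['width'])
cv2.imwrite('pics/w8.png',np.hstack([cv2.resize(im[130:260,210:350],None,fx=3,fy=3,interpolation=3)[:390],cv2.resize(im2[80:210,270:410],None,fx=3,fy=3,interpolation=3)[:390]])[:, :800])
E
```

```text
[0.54127893 0.2255693  0.42742331] [ 0.2643537  -0.14321373 -2.99011134] 0.01979634260980966
```

View pics/w8.png

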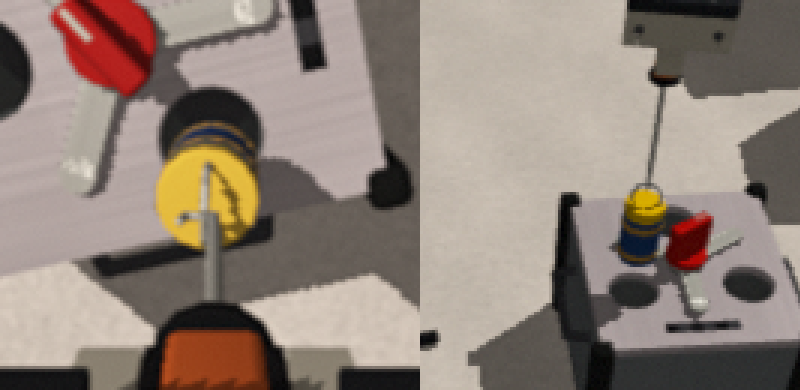

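Call:
move_arm(rows="0 0 0 -0.012 0.007 0 0;0 0 0 -0.022 0.0127 0 0;0 0 0 -0.028 0.0165 0 0;0 0 0 -0.028 0.0165 0 0;0 0 0 -0.028 0.0165 0 0;0 0 0 -0.028 0.0165 0 0;0 0 0 -0.018 0.0105 0 0;0 0 0 -0.008 0.005 0 0")

```text
t: 19.18
eef_pos: [0.541, 0.0244, 0.4294]
ee_rot: [3.141, -0.0, 1.035]
force: [1.5, 0.5, -2.2]
width: 0.0199
gripper_force: 40.0
```

Call:
move_arm(rows="0 0 3 0 0 0 0;0 0 7 0 0 0 0;0 0 10 0 0 0 0;0 0 10 0 0 0 0;0 0 10 0 0 0 0;0 0 10 0 0 0 0;0 0 10 0 0 0 0;0 0 10 0 0 0 0")

```text
t: 20.18
eef_pos: [0.5414, 0.0265, 0.429]
ee_rot: [3.142, 0.0, -0.19]
force: [-0.5, -0.5, -1.3]
width: 0.0199
gripper_force: 40.0
```

Call:
move_arm(rows="0 0 10 0 0 0 0;0 0 10 0 0 0 0;0 0 10 0 0 0 0;0 0 10 0 0 0 0;0 0 10 0 0 0 0;0 0 10 0 0 0 0;0 0 10 0 0 0 0;0 0 10 0 0 0 0")

```text
t: 21.18
eef_pos: [0.5413, 0.0265, 0.4289]
ee_rot: [3.141, 0.0, -1.586]
force: [-0.3, -0.6, -2.4]
width: 0.0202
gripper_force: 40.0
```

Call:
move_arm(rows="0 0 7 0 0 0 0;0 0 4 0 0 0 0;0 0 0 0 0 0 0;0 0 0 0 0 0 0;0 0 0 0 0 0 0;0 0 0 0 0 0 0")

```text
t: 21.92
eef_pos: [0.5413, 0.0262, 0.4292]
ee_rot: [-3.142, 0.0, -1.773]
force: [0.1, 0.4, -1.9]
width: 0.02
gripper_force: 40.0
```

```bash
cat > chg.py <<'E'
from h import *
im,d,K,W=grab('top'); X=cloud(d,K,W); H,S,V=cv2.split(cv2.cvtColor(im,cv2.COLOR_BGR2HSV))
B=np.zeros(d.shape,bool); B[180:290,315:430]=1
yw=B&(H>20)&(H<35)&(S>150)&(V>90)
n,l,st,c=cv2.connectedComponentsWithStats(yw.astype(np.uint8))
P=[]
for i in range(1,n):
    if st[i,4]>15:
        p=pix2z(*c[i],0.012,K,W); P.append(p); print('strip',c[i].round(1),st[i,4],p.round(4))
if len(P)>1:
    P=np.array(sorted(P,key=lambda p:-p[1])); e=P[0]-P[-1]; print('yaw',np.degrees(np.arctan2(-e[0],e[1])),np.linalg.norm(e))
E
python3 chg.py; python3 go.py 0.45 -0.2 0.40 -101.8
```

```text
strip [344.3 241. ] 39 [ 0.5136 -0.2158  0.012 ]
strip [365.9 245.8] 38 [ 0.4976 -0.2905  0.012 ]
strip [387.4 250.5] 38 [ 0.4823 -0.3649  0.012 ]
yaw -11.88776503765045 0.15228336768999096
pos [0.5413 0.0262 0.4292] rpy [-180.      0.   -101.57] q [ 23.   4.   4.  -0. -90. -35.] t 22.0
turn(tool,deg) [-0.    0.    0.23]
shift before turn [0.2399 0.0441 0.0292] after turn [0.2401 0.0431 0.0292]
```

Call:
move_arm(rows="0 0 0.3 0 0 0 0;0 0 0 0.015 0.003 0.003 0;0 0 0 0.03 0.005 0.004 0;0 0 0 0.04 0.007 0.004 0;0 0 0 0.045 0.008 0.005 0;0 0 0 0.045 0.008 0.005 0;0 0 0 0.035 0.007 0.004 0;0 0 0 0.02 0.003 0.003 0")

```text
t: 22.98
eef_pos: [0.4522, -0.1924, 0.4012]
ee_rot: [-3.141, -0.0, -1.78]
force: [-0.7, -1.1, -2.5]
width: 0.0199
gripper_force: 40.0
```

Call:
move_arm(rows="0 0 0 0.01 0.002 0.001 0;0 0 0 0 0 0 0;0 0 0 0 0 0 0;0 0 0 0 0 0 0;0 0 0 0 0 0 0;0 0 0 0 0 0 0")

```text
t: 23.72
eef_pos: [0.4499, -0.1996, 0.4001]
ee_rot: [3.142, -0.0, -1.778]
force: [-0.1, -0.1, -2.6]
width: 0.0198
gripper_force: 40.0
```

```bash
cat > chw.py <<'E'
from h import *
im,d,K,W=grab('wrist'); s=arm.get_state(); print(s['eef_pos'].round(4),np.degrees(s['ee_rot']).round(2)); X=cloud(d,K,W); H,S,V=cv2.split(cv2.cvtColor(im,cv2.COLOR_BGR2HSV)); z=X[...,2]
yw=(H>20)&(H<35)&(S>150)&(V>90)&(z<0.03)
n,l,st,c=cv2.connectedComponentsWithStats(yw.astype(np.uint8)); P=[]
for i in range(1,n):
    if st[i,4]>60:
        p=pix2z(*c[i],0.012,K,W); P.append(p); print('strip',c[i].round(1),st[i,4],p.round(4),X[l==i].mean(0).round(4),cv2.minAreaRect(X[l==i][:,:2].astype(np.float32)))
m=(z>0.031)&(z<0.041)&(X[...,1]<-0.15)&(X[...,1]>-0.43)&(X[...,0]>0.5)&(X[...,0]<0.7)&(S<60)
n,l,st,c=cv2.connectedComponentsWithStats(m.astype(np.uint8))
for i in range(1,n):
    if st[i,4]>150: print('housing',st[i],cv2.minAreaRect(X[l==i][:,:2].astype(np.float32)),np.nanmedian(z[l==i]))
# profile along charger x through strip
if P:
    P=np.array(sorted(P,key=lambda p:-p[1])); 
    if len(P)>1: e=P[0]-P[-1]; print('yaw',np.degrees(np.arctan2(-e[0],e[1])),np.linalg.norm(e))
E
python3 chw.py; cp wrist.pkl w_ch.pkl
```

```text
[ 0.4499 -0.1996  0.4002] [-180.      0.   -101.87]
strip [243.5  72.4] 160 [ 0.4796 -0.3637  0.012 ] [ 0.4796 -0.3635  0.0132] ((0.47998613119125366, -0.3633240759372711), (0.029334671795368195, 0.013555062003433704), 78.41748046875)
strip [245.2 120.2] 139 [ 0.4953 -0.2886  0.012 ] [ 0.4952 -0.2885  0.0132] ((0.4953119456768036, -0.2886904776096344), (0.030626628547906876, 0.012680983170866966), 80.41166687011719)
strip [246.6 163.3] 128 [ 0.5109 -0.2146  0.012 ] [ 0.5108 -0.2147  0.0129] ((0.5111340284347534, -0.2142946571111679), (0.031436942517757416, 0.012983940541744232), 76.7091064453125)
housing [ 164   42   29  147 2130] ((0.6020776033401489, -0.31119734048843384), (0.2345602810382843, 0.026924408972263336), 78.31209564208984) 0.03622286658310897
yaw -11.840846292331497 0.15235532337101856
```

```bash
python3 - <<'E'
from h import *
im,d,K,W=pickle.load(open('w_ch.pkl','rb')); X=cloud(d,K,W)
C=np.array([0.5463,-0.2995]); t=np.radians(-11.8); ex=np.array([np.cos(t),np.sin(t)]); ey=np.array([-np.sin(t),np.cos(t)])
x=(X[...,:2]-C)@ex*1e3; y=(X[...,:2]-C)@ey*1e3; z=X[...,2]*1e3
for bay in (0,-76):
  print('bay',bay,'rows y, cols x -32..44 step 4')
  for yy in range(-24,25,4):
    print(yy,[int(np.nanmax(z[m])) if (m:=(abs(x-xx)<2.2)&(abs(y-bay-yy)<2.2)&(z>0)).any() else None for xx in range(-32,45,4)])
E
```

```text
bay 0 rows y, cols x -32..44 step 4
-24 [13, 12, 13, 14, 15, 15, 15, 13, 13, 13, 14, 14, 13, 14, 12, 12, 14, 13, 13, 35]
-20 [14, 31, 31, 29, 29, 13, 14, 14, 13, 12, 13, 13, 30, 30, 30, 29, 12, 13, 14, 36]
-16 [13, 34, 36, 35, 34, None, 13, 14, 13, 13, 13, 13, 35, 35, 34, 34, None, 13, 14, 33]
-12 [14, 31, 31, 32, 32, 13, 14, 13, 14, 14, 13, 14, 32, 34, 32, 30, 12, 14, 14, 35]
-8 [14, 27, 32, 29, 31, 13, 14, 14, 14, 13, 13, 14, 31, 31, 32, 30, 14, 14, 14, 35]
-4 [13, 23, 24, 25, 25, 12, 14, 13, 13, 13, 12, 12, 24, 24, 24, 22, 13, 13, 13, 37]
0 [14, 23, 24, 24, 25, 13, 13, 13, 13, 13, 14, 13, 24, 25, 24, 23, 13, 13, 14, 37]
4 [14, 21, 25, 24, 24, 13, 13, 13, 13, 14, 15, 13, 24, 24, 25, 24, 13, 12, 14, 35]
8 [13, 30, 31, 31, 30, 14, 14, 13, 14, 13, 13, 14, 30, 30, 32, 30, 14, 14, 15, 36]
12 [14, 33, 33, 33, 32, 14, 14, 13, 14, 13, 13, 13, 32, 33, 33, 32, 14, 12, 15, 35]
16 [12, 35, 34, 34, 34, 13, 12, 13, 15, 13, 13, 13, 34, 35, 35, 33, 13, 13, 13, 36]
20 [13, 32, 30, 32, 31, 13, 14, 14, 13, 12, 14, 14, 31, 31, 30, 30, 14, 13, 14, 33]
24 [14, 12, 15, 13, 13, 13, 14, 14, 14, 14, 14, 14,
[... 463 characters left out ...]
30, 31, 33, 28, 14, 13, 13, 36]
-4 [13, 23, 28, 25, 23, 14, 14, 13, 14, 13, 13, 15, 24, 25, 28, 24, 13, 13, 14, 36]
0 [13, 23, 23, 26, 25, 13, 14, 13, 13, 13, 14, 15, 24, 25, 24, 23, 15, 13, 13, 36]
4 [14, 24, 23, 26, 24, 13, 13, 14, 16, 14, 14, 13, 25, 25, 24, 24, 15, 13, 14, 36]
8 [12, 28, 30, 30, 30, 13, 14, 13, 15, 15, 13, 14, 30, 30, 29, 30, 14, 15, 13, 36]
12 [13, 29, 35, 31, 34, 12, 14, 13, 13, 13, 13, 14, 33, 34, 33, 33, 13, 15, 13, 34]
16 [13, 34, 35, 35, 35, 12, 13, 15, 14, 13, 14, 14, 34, 34, 33, 33, 12, 14, 14, 36]
20 [14, 30, 32, 32, 31, 13, 14, 15, 13, 13, 15, 13, 32, 33, 33, 30, 13, 13, 11, 35]
24 [14, 13, 14, 13, 13, 13, 16, 13, 15, 13, 14, 13, 13, 13, 13, 14, 14, 14, 12, 35]
```

Call:
move_arm(rows="0 0 0 0.0081 -0.0148 0 0;0 0 0 0.014 -0.026 0 0;0 0 0 0.017 -0.032 0 0;0 0 0 0.017 -0.032 0 0;0 0 0 0.014 -0.026 0 0;0 0 0 0.008 -0.014 0 0;0 0 0 0 0 0.02 0;0 0 0 0 0 0.03 0")

```text
t: 24.78
eef_pos: [0.5761, -0.3068, 0.3501]
ee_rot: [-3.14, -0.0, -1.779]
force: [-0.2, 0.6, -2.5]
width: 0.0196
gripper_force: 40.0
```

Call:
move_arm(rows="0 0 0 0 0 0.03 0;0 0 0 0 0 0.025 0;0 0 0 0 0 0.01 0;0 0 0 0 0 0 0;0 0 0 0 0 0 0;0 0 0 0 0 0 0;0 0 0 0 0 0 0")

```text
t: 25.65
eef_pos: [0.5756, -0.3062, 0.2859]
ee_rot: [-3.14, -0.0, -1.778]
force: [0.5, -0.0, -2.0]
width: 0.0195
gripper_force: 40.0
```

```bash
python3 go.py 0.5757 -0.3056 0.256 -101.8;python3 - <<'E'
from h import *
im,d,K,W=grab('wrist'); s=arm.get_state(); print(s['force'])
X=cloud(d,K,W);H,S,V=cv2.split(cv2.cvtColor(im,cv2.COLOR_BGR2HSV)); z=X[...,2]
m=(H>20)&(H<35)&(S>120)&(z>0.07)&(z<0.2); print(m.sum(),X[m].mean(0),np.nanmedian(z[m]))
cv2.imwrite('pics/w9.png',cv2.resize(im[60:260,180:380],None,fx=3,fy=3,interpolation=3))
E
```

```text
pos [ 0.5756 -0.3062  0.2859] rpy [-179.93   -0.   -101.89] q [-11.  17.   2.   0. -75.  -1.] t 25.6
turn(tool,deg) [-0.07 -0.01 -0.09]
shift before turn [-0.0006  0.0001  0.0299] after turn [-0.0006  0.      0.0299]
[-0.15997629 -0.17423996 -1.36998043]
783 [ 0.58469537 -0.31009858  0.12907022] 0.1282079839900791
```

View pics/w9.png

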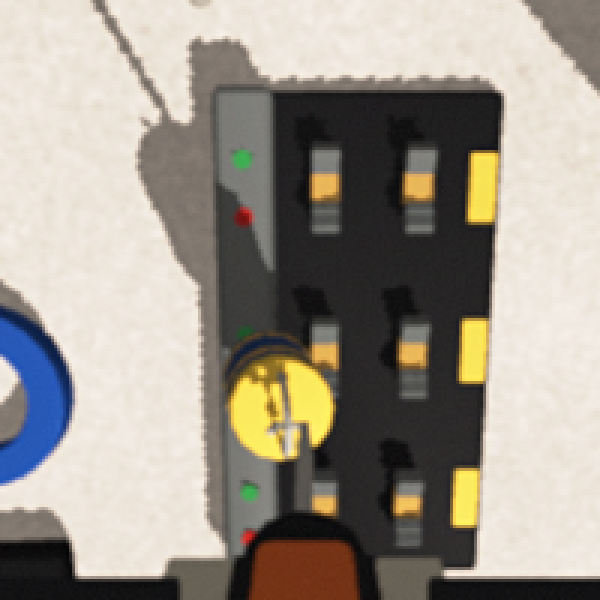

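Call:
move_arm(rows="0 0 0 -0.0015 0.003 0 0;0 0 0 0 0 0.01 0;0 0 0 0 0 0.01 0;0 0 0 0 0 0.005 0;0 0 0 0 0 0.006 0;0 0 0 0 0 0 0;0 0 0 0 0 0 0")

```text
t: 26.58
eef_pos: [0.5729, -0.3041, 0.2545]
ee_rot: [-3.141, -0.0, -1.778]
force: [-0.5, -0.1, -1.7]
width: 0.0195
gripper_force: 40.0
```

```bash
cat > st.py <<'E'
from h import *
im,d,K,W=grab('wrist'); s=arm.get_state(); print(s['eef_pos'].round(4),s['force'].round(2),round(s['t'],1),round(s['width'],4))
X=cloud(d,K,W);H,S,V=cv2.split(cv2.cvtColor(im,cv2.COLOR_BGR2HSV)); z=X[...,2]
C=np.array([0.5463,-0.2995]); t=np.radians(-11.8); ex=np.array([np.cos(t),np.sin(t)]); ey=np.array([-np.sin(t),np.cos(t)])
def ch(P): return np.c_[(P[:,:2]-C)@ex,(P[:,:2]-C)@ey,P[:,2]]*1e3
c=ch(s['eef_pos'][None])[0]; print('hook in charger mm',(c+[6,0,-138]).round(1))
for n,m in (('yellow',(H>20)&(H<35)&(S>120)&(z>0.03)&(z<0.2)),('blue',(H>100)&(H<130)&(S>100)&(z>0.03)&(z<0.2)&(X[...,0]<0.62)&(abs(X[...,1]+0.3)<0.14))):
    if m.sum()>20:
        P=ch(X[m]); P=P[~np.isnan(P[:,0])]; print(n,len(P),'mean',P.mean(0).round(1),'p5',np.percentile(P,5,axis=0).round(1),'p95',np.percentile(P,95,axis=0).round(1))
        if len(P)>50: print('  normal',np.linalg.svd(P-P.mean(0),full_matrices=False)[2][2].round(2))
E
python3 st.py
```

```text
[ 0.573  -0.3041  0.2546] [ 0.42 -0.7   0.19] 26.6 0.0198
hook in charger mm [ 33.    0.9 116.6]
yellow 792 mean [ 32.3   0.  100.4] p5 [ 16.6 -14.   98.1] p95 [ 47.5  16.1 101.9]
  normal [-0.07 -0.03  1.  ]
blue 35 mean [ 35.9 -14.8  63.4] p5 [ 25.7 -16.3  58.6] p95 [ 46.4 -11.2  68.3]
```

Call:
move_arm(rows="0 0 0 0 0 -0.0015 0;0 0 0 0 0.006 0 0;0 0 0 0 0.006 0 0;0 0 0 0 0.006 0 0;0 0 0 0 0.006 0.0005 0;0 0 0 0 0 0 0")

```text
t: 27.38
eef_pos: [0.5488, -0.299, 0.2553]
ee_rot: [-3.141, 0.0, -1.778]
force: [0.8, -0.5, -1.2]
width: 0.0197
gripper_force: 40.0
```

```bash
python3 st.py
```

```text
[ 0.5491 -0.299   0.2553] [-0.31  0.09 -1.47] 27.4 0.0198
hook in charger mm [  8.7   1.  117.3]
yellow 787 mean [ 13.8  -2.6 100. ] p5 [ -2.8 -16.6  94.6] p95 [ 28.   13.3 103.9]
  normal [-0.22 -0.1   0.97]
blue 78 mean [ 31.5 -13.4  67.5] p5 [ 21.  -18.8  60.1] p95 [39.  -4.2 74.2]
  normal [ 0.59 -0.78  0.18]
```

Call:
move_arm(rows="0 0 0 0 0.007 0.001 0;0 0 0 0 0.007 0.002 0;0 0 0 0 0.006 0.003 0;0 0 0 0 0.006 0.003 0;0 0 0 0 0.006 0.004 0;0 0 0 0 0.006 0.0045 0;0 0 0 0 0 0 0")

```text
t: 28.3
eef_pos: [0.5114, -0.2911, 0.2373]
ee_rot: [3.141, 0.0, -1.778]
force: [-0.4, 0.6, -0.3]
width: 0.0201
gripper_force: 40.0
```

```bash
python3 st.py
```

```text
[ 0.5119 -0.2912  0.2376] [-0.16 -0.31 -0.73] 28.4 0.0198
hook in charger mm [-29.4   1.1  99.6]
yellow 826 mean [-12.9  -1.3  91.2] p5 [-26.1 -16.3  80.6] p95 [-0.6 14.1 99.5]
  normal [-0.57 -0.03  0.82]
blue 435 mean [17.4 -6.4 72.1] p5 [  2.8 -18.   55.4] p95 [34.2  9.4 89.7]
  normal [ 0.68 -0.39  0.63]
```

```bash
python3 - <<'E'
from h import *
im,d,K,W=load('wrist'); cv2.imwrite('pics/w10.png',cv2.resize(im[175:255,230:330],None,fx=8,fy=7.5,interpolation=3))
E
```

View pics/w10.png

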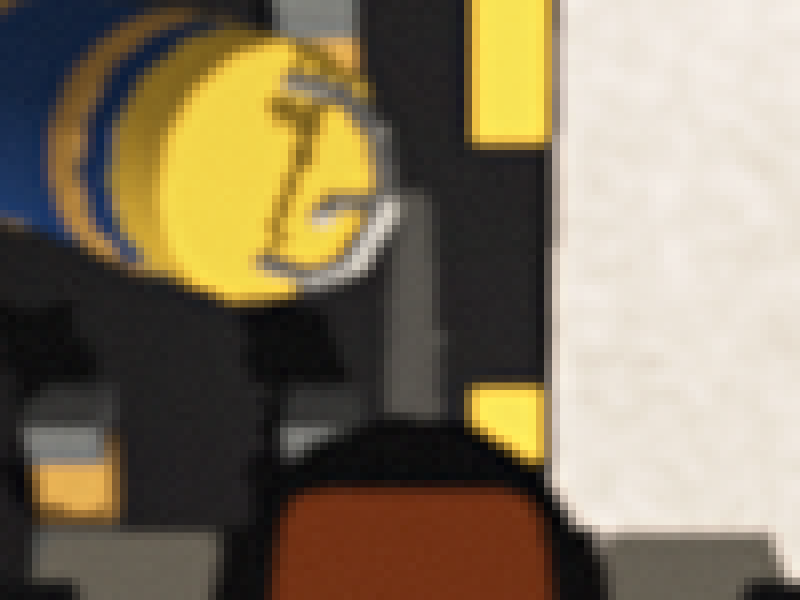

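Call:
move_arm(rows="0 0 0 0 0.0085 0.0075 0;0 0 0 0 0.0065 0.0075 0;0 0 0 0 0.005 0.0075 0;0 0 0 0 0.004 0.008 0;0 0 0 0 0.003 0.008 0;0 0 0 0 0.002 0.007 0;0 0 0 0 0 0 0")

```text
t: 29.22
eef_pos: [0.4834, -0.2851, 0.1915]
ee_rot: [3.141, 0.0, -1.778]
force: [-0.9, 1.0, -0.5]
width: 0.0199
gripper_force: 40.0
```

```bash
python3 st.py
```

```text
[ 0.4838 -0.2853  0.192 ] [-1.76  0.51 -0.77] 29.3 0.0197
hook in charger mm [-58.1   1.1  54. ]
yellow 652 mean [-35.5  -3.6  65. ] p5 [-42.5 -18.9  47. ] p95 [-28.1  12.5  73.7]
  normal [-0.79  0.02  0.62]
blue 1226 mean [-1.6 -4.4 64.6] p5 [-25.1 -18.6  54.4] p95 [21.9 12.9 70.9]
  normal [ 0.15 -0.24  0.96]
```

Call:
move_arm(rows="0 0 0 0 0.001 0.005 0;0 0 0 0 0 0.005 0;0 0 0 0 0 0 0;0 0 0 0 0 0 0")

```text
t: 29.78
eef_pos: [0.4828, -0.2851, 0.1822]
ee_rot: [-3.142, -0.0, -1.778]
force: [-1.1, -0.0, -1.1]
width: 0.0197
gripper_force: 40.0
```

```bash
python3 st.py
```

```text
[ 0.4828 -0.2851  0.1823] [-0.44 -0.04 -1.18] 29.8 0.0196
hook in charger mm [-59.1   1.1  44.3]
yellow 593 mean [-34.3  -3.4  60.2] p5 [-41.5 -19.1  43.2] p95 [-19.8  12.1  66.9]
  normal [-0.38  0.    0.92]
blue 1360 mean [-2.8 -4.4 61.7] p5 [-26.8 -18.7  52.1] p95 [20.6 13.2 66.4]
  normal [ 0.02 -0.25  0.97]
```

Call:
move_arm(rows="0 0 0 0 -0.003 0 0;0 0 0 0 -0.003 0 0;0 0 0 0 -0.003 0 0;0 0 0 0 0 0 0;0 0 0 0 0 0 0")

```text
t: 30.45
eef_pos: [0.4918, -0.2869, 0.1822]
ee_rot: [-3.141, -0.0, -1.778]
force: [-1.0, 0.4, -1.0]
width: 0.0198
gripper_force: 40.0
```

```bash
python3 st.py; python3 chg.py; python3 - <<'E'
from h import *
im,d,K,W=load('wrist'); X=cloud(d,K,W); z=X[...,2]
C=np.array([0.5463,-0.2995]); t=np.radians(-11.8); ex=np.array([np.cos(t),np.sin(t)]); ey=np.array([-np.sin(t),np.cos(t)])
x=(X[...,:2]-C)@ex*1e3; y=(X[...,:2]-C)@ey*1e3
m=(abs(y)<25)&(z>0.055)&(z<0.075); print('top extents x',np.percentile(x[m],[1,5,95,99]),'y at top',np.median(y[m&(z>np.nanpercentile(z[m],80))]))
m=(z>0.031)&(z<0.041)&(x>40)&(x<80)&(abs(y)<120); print('housing x',np.percentile(x[m],[2,98]),np.percentile(y[m],[1,99]))
E
```

```text
[ 0.4918 -0.2869  0.1823] [-0.5   0.39 -1.31] 30.5 0.0197
hook in charger mm [-50.    1.1  44.3]
yellow 582 mean [-24.7  -3.5  60.2] p5 [-32.  -19.   43.7] p95 [-10.2  12.1  66.6]
  normal [-0.28 -0.08  0.96]
blue 1348 mean [ 6.4 -4.3 61.7] p5 [-17.4 -18.6  52.1] p95 [29.8 13.  66.3]
  normal [ 0.05 -0.27  0.96]
strip [344.4 241. ] 38 [ 0.5137 -0.2162  0.012 ]
strip [390.1 251.2] 16 [ 0.4797 -0.3738  0.012 ]
yaw -12.196181448692501 0.16124506874714023
top extents x [-53.63564085 -29.92212663  28.51363635  31.54941405] y at top -0.6252988700261954
housing x [44.44765663 68.59588716] [-115.86059204   59.54952815]
```

Call:
move_arm(rows="0 0 0 0 -0.0005 0.0055 0;0 0 0 0 0.001 0.0055 0;0 0 0 0 0 0 0;0 0 0 0 0.015 0 0;0 0 0 0 0.02 0 0;0 0 0 0 0.015 0 0;0 0 0 0 0 0 0;0 0 0 0 0 -0.02 0")

```text
t: 31.55
eef_pos: [0.4414, -0.2763, 0.1905]
ee_rot: [3.14, 0.0, -1.778]
force: [0.4, 0.1, -0.1]
width: 0.0202
gripper_force: 40.0
```

```bash
python3 st.py
```

```text
[ 0.4433 -0.2772  0.1941] [ 0.68 -0.99  1.9 ] 31.6 0.0199
hook in charger mm [-99.4   0.8  56.1]
yellow 662 mean [-26.6  -1.7  58.9] p5 [-32.6 -17.5  38.8] p95 [-11.7  13.9  65.7]
  normal [-0.61  0.78 -0.16]
blue 1260 mean [ 4.8 -2.4 62.5] p5 [-18.4 -16.6  52.5] p95 [28.4 15.  66.6]
  normal [ 0.19 -0.31  0.93]
```

Call:
move_arm(rows="0 0 0 0 0 -0.05 0;0 0 0 0 0 -0.06 0;0 0 0 0 0 -0.06 0;0 0 -10 0 0 -0.026 0;0 0 -10 0 0 0 0;0 0 -10 0 0 0 0;0 0 -10 0 0 0 0;0 0 -10 0 0 0 0")

```text
t: 32.6
eef_pos: [0.4425, -0.2766, 0.3872]
ee_rot: [-3.141, -0.0, -0.9]
force: [-0.2, 0.2, -0.5]
width: 0.0201
gripper_force: 40.0
```

Call:
move_arm(rows="0 0 -10 0 0 0 0;0 0 -10 0 0 0 0;0 0 -10 0 0 0 0;0 0 -10 0 0 0 0;0 0 -10 0 0 0 0;0 0 -10 0 0 0 0;0 0 -10 0 0 0 0;0 0 -10 0 0 0 0")

```text
t: 33.6
eef_pos: [0.4426, -0.2766, 0.3871]
ee_rot: [3.141, -0.0, 0.496]
force: [-0.3, 0.3, -0.6]
width: 0.02
gripper_force: 40.0
```

Call:
move_arm(rows="0 0 -9.9 0 0 0 0;0 0 0 0 0 0 0;0 0 0 0 0 0 0")

```text
t: 33.98
eef_pos: [0.4423, -0.2765, 0.3871]
ee_rot: [3.141, -0.0, 0.66]
force: [1.0, 0.0, -1.4]
width: 0.0196
gripper_force: 40.0
```

```bash
python3 go.py 0.5833 0.3241 0.39 38
```

```text
pos [ 0.4423 -0.2765  0.3871] rpy [179.99  -0.    37.8 ] q [-10.   2.  -3.   0. -85. 138.] t 34.0
turn(tool,deg) [ 0.01 -0.   -0.2 ]
shift before turn [ 0.4795 -0.3882 -0.0029] after turn [ 0.4809 -0.3865 -0.0029]
```

Call:
move_arm(rows="0 0 -0.2 0 0 -0.003 0;0 0 0 0.0437 -0.0351 0 0;0 0 0 0.0437 -0.0351 0 0;0 0 0 0.0437 -0.0351 0 0;0 0 0 0.0437 -0.0351 0 0;0 0 0 0.0437 -0.0351 0 0;0 0 0 0.0437 -0.0351 0 0;0 0 0 0.0437 -0.0351 0 0")

```text
t: 34.98
eef_pos: [0.5307, 0.1077, 0.3907]
ee_rot: [3.141, -0.001, 0.666]
force: [0.7, 0.1, -0.5]
width: 0.0198
gripper_force: 40.0
```

Call:
move_arm(rows="0 0 0 0.0437 -0.0351 0 0;0 0 0 0.0437 -0.0351 0 0;0 0 0 0.0437 -0.0351 0 0;0 0 0 0.0437 -0.0351 0 0;0 0 0 0 0 0 0;0 0 0 0 0 0 0;0 0 0 0 0 0 0")

```text
t: 35.85
eef_pos: [0.581, 0.3233, 0.3909]
ee_rot: [3.142, -0.001, 0.666]
force: [-1.5, 0.1, -1.1]
width: 0.0198
gripper_force: 40.0
```

```bash
python3 go.py 0.5833 0.3241 0.2215 38
```

```text
pos [0.581  0.3233 0.3909] rpy [ 1.800e+02 -5.000e-02  3.814e+01] q [ 46.  17.  15.   0. -88.  82.] t 35.9
turn(tool,deg) [ 0.   -0.05  0.14]
shift before turn [0.0021 0.0008 0.1694] after turn [0.0023 0.0008 0.1694]
```

Call:
move_arm(rows="0 0 0 0.0021 0.0008 0.05 0;0 0 0 0 0 0.05 0;0 0 0 0 0 0.04 0;0 0 0 0 0 0.019 0;0 0 0 0 0 0.011 0;0 0 0 0 0 0 0;0 0 0 0 0 0 0")

```text
t: 36.72
eef_pos: [0.5837, 0.325, 0.2217]
ee_rot: [3.142, -0.002, 0.667]
force: [-0.9, -0.5, -0.4]
width: 0.0199
gripper_force: 40.0
```

```bash
python3 go.py 0.5722 0.3383 0.2210 38; python3 - <<'E'
from h import *
im,d,K,W=grab('wrist'); s=arm.get_state(); print(s['force'],s['moment'],s['width'])
T=R.from_euler('xyz',s['ee_rot'])
for o in ((0,0,0.138),(0,-0.006,0.138),(0,-0.013,0.131)): print(w2p(s['eef_pos']+T.apply(o),K,W).round(1))
print('bail crown',w2p([0.5722,0.3383,0.096],K,W).round(1),'legs',w2p([0.5722+.013*.788,0.3383+.013*.616,0.084],K,W).round(1),w2p([0.5722-.013*.788,0.3383-.013*.616,0.084],K,W).round(1))
cv2.imwrite('pics/w11.png',cv2.resize(im[150:260,220:340],None,fx=6,fy=5.4,interpolation=3))
E
```

```text
pos [0.5837 0.325  0.2217] rpy [ 1.80e+02 -1.30e-01  3.82e+01] q [ 46.  20.  -1.   0. -68.  82.] t 36.7
turn(tool,deg) [ 0.   -0.13  0.2 ]
shift before turn [-0.0008 -0.0176  0.0007] after turn [-0.0009 -0.0176  0.0007]
[-0.44888824  0.24576873 -0.16878466] [-0.15622338  0.18640028 -0.00707588] 0.019549762410809426
[280.7 201.9]
[274.9 201.8]
[267.7 203.7]
bail crown [263.  206.3] legs [263.5 190.6] [263.8 215.1]
```

View pics/w11.png

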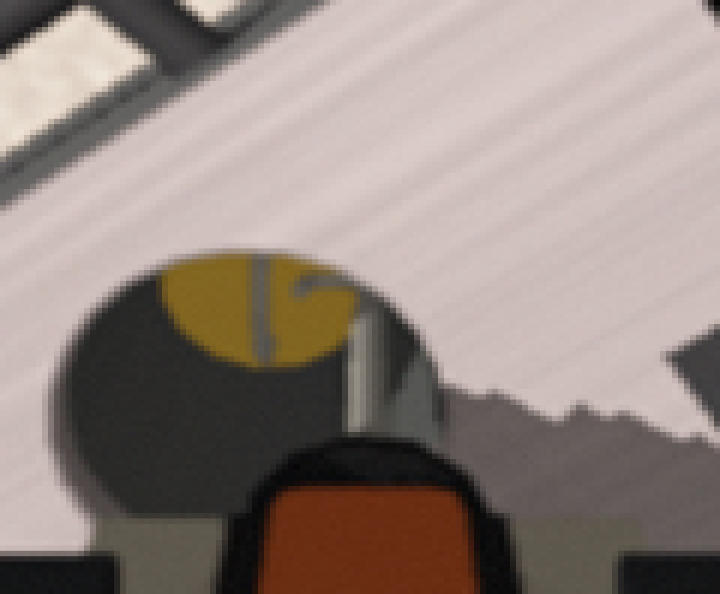

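Call:
move_arm(rows="0 0 0 -0.0007 0 0.0006 0;0 0 0 0 -0.0065 0 0;0 0 0 0 -0.006 0 0;0 0 0 0 0 0 0;0 0 0 0 0 -0.012 0;0 0 0 0 0 -0.012 0;0 0 0 0 0 0 0;0 0 0 0 0 0 0")

```text
t: 37.78
eef_pos: [0.5747, 0.3341, 0.2434]
ee_rot: [-3.141, 0.0, 0.667]
force: [-1.3, 0.0, -2.4]
width: 0.0198
gripper_force: 40.0
```

Call:
move_arm(rows="0 0 0 0 0 -0.02 0;0 0 0 0 0 -0.03 0;0 0 0 0 0 -0.03 0;0 0 0 0 0 -0.03 0;0 0 0 0 0 0 0;0 0 0 0 0 0 0")

```text
t: 38.52
eef_pos: [0.5744, 0.3341, 0.3521]
ee_rot: [-3.141, 0.002, 0.667]
force: [0.2, -0.5, -3.0]
width: 0.0199
gripper_force: 40.0
```

```bash
cat > hang.py <<'E'
from h import *
im,d,K,W=grab('wrist'); s=arm.get_state(); print(s['eef_pos'].round(4),s['force'].round(2),round(s['t'],1))
X=cloud(d,K,W);H,S,V=cv2.split(cv2.cvtColor(im,cv2.COLOR_BGR2HSV)); z=X[...,2]
u,v=w2p(s['eef_pos']-[0,0,.16],K,W).astype(int)
B=np.zeros(d.shape,bool); B[v-45:v+45,u-45:u+45]=1
m=B&(H>15)&(H<35)&(S>110)&(V>50)&(z>0.03)
print('yellow',m.sum(),np.nanmean(X[m],0).round(4),'med z',np.nanmedian(z[m]),'hook z',s['eef_pos'][2]-.138)
E
python3 hang.py
```

```text
[0.5743 0.334  0.3518] [-0.14 -0.36 -2.4 ] 38.6
yellow 868 [0.575  0.3404 0.1917] med z 0.1941926671814847 hook z 0.21376152998504266
```

Call:
move_arm(rows="0 0 0 0 0 -0.02 0;0 0 0 0 0 -0.03 0;0 0 0 0 0 -0.026 0;0 0 0 0 0 -0.012 0;0 0 0 0 0 0 0;0 0 0 -0.0111 0.0142 0 0;0 0 0 -0.0185 0.0236 0 0;0 0 0 -0.0222 0.0284 0 0")

```text
t: 39.58
eef_pos: [0.5747, 0.2479, 0.4409]
ee_rot: [3.141, 0.001, 0.667]
force: [0.1, -1.4, -1.8]
width: 0.0195
gripper_force: 40.0
```

Call:
move_arm(rows="0 0 0 -0.0222 0.0284 0 0;0 0 0 -0.0222 0.0284 0 0;0 0 0 -0.0222 0.0284 0 0;0 0 0 -0.0222 0.0284 0 0;0 0 0 -0.0222 0.0284 0 0;0 0 0 -0.0172 0.0221 0 0;0 0 0 -0.0111 0.0142 0 0;0 0 0 0 0 0 0")

```text
t: 40.58
eef_pos: [0.5754, 0.022, 0.4417]
ee_rot: [3.141, -0.0, 0.665]
force: [0.4, -0.3, -3.1]
width: 0.0199
gripper_force: 40.0
```

Call:
move_arm(rows="0 0 5 0 0 0 0;0 0 10 0 0 0 0;0 0 10 0 0 0 0;0 0 10 0 0 0 0;0 0 10 0 0 0 0;0 0 10 0 0 0 0;0 0 10 0 0 0 0;0 0 10 0 0 0 0")

```text
t: 41.58
eef_pos: [0.5758, 0.0245, 0.4413]
ee_rot: [3.141, 0.0, -0.647]
force: [0.7, -1.3, -2.3]
width: 0.0198
gripper_force: 40.0
```

Call:
move_arm(rows="0 0 10 0 0 0 0;0 0 10 0 0 0 0;0 0 10 0 0 0 0;0 0 10 0 0 0 0;0 0 10 0 0 0 0;0 0 10 0 0 0 0;0 0 5 0 0 0 0;0 0 0 0 0 0 0")

```text
t: 42.58
eef_pos: [0.5758, 0.0244, 0.4413]
ee_rot: [3.141, -0.0, -1.775]
force: [-0.7, -0.1, -2.3]
width: 0.0199
gripper_force: 40.0
```

```bash
python3 hang.py; python3 chg.py; python3 go.py 0.45 -0.15 0.40 -101.8
```

```text
[0.5758 0.0243 0.4414] [-1.1  -0.43 -1.84] 42.6
yellow 857 [0.58   0.0198 0.2836] med z 0.2833930806985972 hook z 0.3033670740036241
strip [368.3 237.8] 44 [ 0.5256 -0.2995  0.012 ]
strip [344.4 241. ] 38 [ 0.5137 -0.2162  0.012 ]
strip [365.1 246.3] 25 [ 0.4961 -0.2878  0.012 ]
strip [387.5 250.4] 40 [ 0.4825 -0.3651  0.012 ]
yaw -11.835907217452231 0.15213684476836195
pos [0.5759 0.0243 0.4415] rpy [ 179.99    0.   -101.64] q [ 22.   8.  10.  -0. -92. -33.] t 42.7
turn(tool,deg) [0.01 0.   0.16]
shift before turn [0.1961 0.0881 0.0414] after turn [0.1963 0.0876 0.0415]
```

Call:
move_arm(rows="0 0 0.16 0.0124 -0.0032 0.0046 0;0 0 0 0.0247 -0.0064 0.0046 0;0 0 0 0.0346 -0.009 0.0046 0;0 0 0 0.037 -0.0096 0.0046 0;0 0 0 0.037 -0.0096 0.0046 0;0 0 0 0.037 -0.0096 0.0046 0;0 0 0 0.0321 -0.0083 0.0046 0;0 0 0 0.0198 -0.0051 0.0046 0")

```text
t: 43.68
eef_pos: [0.5865, -0.2202, 0.4041]
ee_rot: [3.141, -0.0, -1.78]
force: [0.7, 0.2, -2.7]
width: 0.0197
gripper_force: 40.0
```

Call:
move_arm(rows="0 0 0 0.0124 -0.0032 0.0046 0;0 0 0 0 0 0 0;0 0 0 0 0 0.02 0;0 0 0 0 0 0.03 0;0 0 0 0 0 0.03 0;0 0 0 0 0 0.02 0;0 0 0 0 0 0.014 0;0 0 0 0 0 0 0")

```text
t: 44.68
eef_pos: [0.5873, -0.2303, 0.2856]
ee_rot: [3.14, -0.0, -1.779]
force: [0.2, -1.0, -3.0]
width: 0.0199
gripper_force: 40.0
```

Call:
move_arm(rows="0 0 0 0 0 0 0;0 0 0 0 0 0 0;0 0 0 0 0 0 0")

```text
t: 45.05
eef_pos: [0.5876, -0.231, 0.2868]
ee_rot: [-3.141, 0.0, -1.779]
force: [0.6, -0.3, -2.0]
width: 0.0198
gripper_force: 40.0
```

```bash
sed -i 's/(z>0.03)&(z<0.2))\b/&/; s/abs(X\[...,1\]+0.3)<0.14/abs(X[...,1]+0.22)<0.045/; s/(H<35)&(S>120)&(z>0.03)&(z<0.2)/(H<35)\&(S>120)\&(z>0.03)\&(z<0.2)\&(X[...,1]>-0.265)/' st.py; python3 st.py; python3 chw.py
```

```text
[ 0.5876 -0.231   0.2866] [-0.35 -0.51 -2.67] 45.1 0.0195
hook in charger mm [ 32.4  75.5 148.6]
yellow 769 mean [ 32.   73.6 129.5] p5 [ 16.4  59.6 126.4] p95 [ 47.3  89.  130.4]
  normal [ 0.   -0.12  0.99]
blue 27 mean [31.6 59.1 91.9] p5 [22.3 57.8 87.1] p95 [41.  61.  96.1]
[ 0.5875 -0.231   0.2865] [-179.97    0.   -101.96]
strip [340.6  61.2] 253 [ 0.4798 -0.3636  0.012 ] [ 0.4801 -0.3634  0.0135] ((0.4798533320426941, -0.3637316823005676), (0.031444866210222244, 0.013148984871804714), 78.4203109741211)
strip [336.8 121.9] 123 [ 0.4963 -0.2892  0.012 ] [ 0.4966 -0.2892  0.0136] ((0.4956483542919159, -0.2889949083328247), (0.022477703168988228, 0.012662386521697044), 73.47352600097656)
strip [334.6 176. ] 184 [ 0.5109 -0.2146  0.012 ] [ 0.5112 -0.2148  0.0134] ((0.5111541748046875, -0.21389973163604736), (0.03140519559383392, 0.012576468288898468), 77.4791030883789)
housing [ 245   20   24  188 3218] ((0.602317750453949, -0.31217876076698303), (0.234520822763443, 0.026240669190883636), 78.2242431640625) 0.03652939589358739
yaw -11.79437415485762 0.15229969243340247
```

Call:
move_arm(rows="0 0 0 0 0 0.01 0;0 0 0 0 0 0.01 0;0 0 0 0 0 0.006 0;0 0 0 0 0 0.006 0;0 0 0 0 0 0 0;0 0 0 0 0 0 0")

```text
t: 45.9
eef_pos: [0.5876, -0.231, 0.2545]
ee_rot: [-3.141, -0.0, -1.779]
force: [0.3, 0.3, -1.5]
width: 0.02
gripper_force: 40.0
```

```bash
python3 st.py
```

```text
[ 0.5877 -0.231   0.2546] [ 0.31 -0.11 -0.09] 46.0 0.0198
hook in charger mm [ 32.5  75.5 116.6]
yellow 786 mean [ 30.2  74.1 100.9] p5 [15.  59.9 98.8] p95 [ 45.3  89.7 102.2]
  normal [-0.01 -0.01  1.  ]
blue 32 mean [29.8 59.4 63.9] p5 [20.2 58.1 59.1] p95 [40.1 62.  69.1]
```

Call:
move_arm(rows="0 0 0 0 0 -0.0015 0;0 0 0 0 0.006 0 0;0 0 0 0 0.006 0 0;0 0 0 0 0.006 0 0;0 0 0 0 0.006 0.0005 0;0 0 0 0 0 0 0")

```text
t: 46.7
eef_pos: [0.5635, -0.2259, 0.2554]
ee_rot: [-3.141, 0.0, -1.779]
force: [0.0, -1.6, -0.6]
width: 0.02
gripper_force: 40.0
```

```bash
python3 st.py
```

```text
[ 0.5638 -0.226   0.2554] [ 0.05 -0.39 -0.88] 46.8 0.0197
hook in charger mm [  8.1  75.6 117.4]
yellow 787 mean [16.9 73.4 99.3] p5 [ 1.  59.2 94.8] p95 [ 30.9  89.5 102.7]
  normal [-0.18 -0.08  0.98]
blue 55 mean [33.5 62.7 66.3] p5 [22.7 57.9 59.4] p95 [40.7 70.3 72.4]
  normal [ 0.55 -0.83  0.13]
```

Tipping as before; continue.

Call:
move_arm(rows="0 0 0 0 0.007 0.001 0;0 0 0 0 0.007 0.002 0;0 0 0 0 0.006 0.003 0;0 0 0 0 0.006 0.003 0;0 0 0 0 0.006 0.004 0;0 0 0 0 0.006 0.0045 0;0 0 0 0 0 0 0")

```text
t: 47.62
eef_pos: [0.5262, -0.2179, 0.2373]
ee_rot: [3.141, 0.0, -1.779]
force: [-1.1, -0.4, 0.3]
width: 0.0195
gripper_force: 40.0
```

```bash
python3 st.py
```

```text
[ 0.5266 -0.2181  0.2376] [ 0.37 -0.25 -0.4 ] 47.7 0.0198
hook in charger mm [-29.9  75.7  99.6]
yellow 822 mean [-13.7  72.2  90.1] p5 [-26.6  57.1  78.6] p95 [-1.3 87.3 98.9]
  normal [-0.6  -0.09  0.79]
blue 460 mean [17.5 70.3 72.5] p5 [ 2.4 57.7 56.6] p95 [35.6 85.8 89.4]
  normal [-0.68  0.32 -0.66]
```

Practically the same state as the first pack; follow the same path.

Call:
move_arm(rows="0 0 0 0 0.0085 0.0075 0;0 0 0 0 0.0065 0.0075 0;0 0 0 0 0.005 0.0075 0;0 0 0 0 0.004 0.008 0;0 0 0 0 0.003 0.008 0;0 0 0 0 0.002 0.007 0;0 0 0 0 0 0 0")

```text
t: 48.55
eef_pos: [0.4982, -0.212, 0.1915]
ee_rot: [3.141, -0.0, -1.779]
force: [-1.3, -0.5, -1.5]
width: 0.0198
gripper_force: 40.0
```

Call:
move_arm(rows="0 0 0 0 0.001 0.005 0;0 0 0 0 0 0.005 0;0 0 0 0 0 0 0;0 0 0 0 0 0 0")

```text
t: 49.05
eef_pos: [0.4974, -0.2119, 0.1822]
ee_rot: [3.141, -0.0, -1.779]
force: [-1.1, 0.8, 0.6]
width: 0.0203
gripper_force: 40.0
```

```bash
python3 st.py
```

```text
[ 0.4974 -0.2119  0.1822] [-1.19  1.75 -0.73] 49.1 0.0204
hook in charger mm [-59.8  75.7  44.2]
yellow 506 mean [-38.3  70.2  59.7] p5 [-43.6  55.9  44.9] p95 [-32.2  87.   66. ]
  normal [-0.93 -0.16  0.34]
blue 1358 mean [-4.8 73.  63. ] p5 [-28.7  58.8  52.5] p95 [18.6 90.1 67.4]
  normal [ 0.08 -0.33  0.94]
```

Call:
move_arm(rows="0 0 0 0 -0.003 0 0;0 0 0 0 -0.0035 0 0;0 0 0 0 -0.0035 0 0;0 0 0 0 0 0 0;0 0 0 0 0 0 0")

```text
t: 49.72
eef_pos: [0.5075, -0.214, 0.1822]
ee_rot: [-3.141, 0.0, -1.779]
force: [-2.1, 2.3, -0.3]
width: 0.0202
gripper_force: 40.0
```

```bash
python3 st.py; python3 chw.py | grep -v strip
```

```text
[ 0.5075 -0.214   0.1823] [-0.96  1.73  0.44] 49.8 0.0197
hook in charger mm [-49.4  75.7  44.3]
yellow 508 mean [-27.8  71.   60.2] p5 [-33.   56.6  45.7] p95 [-21.7  87.8  66.6]
  normal [-0.9  -0.19  0.4 ]
blue 1356 mean [ 5.8 73.9 63.5] p5 [-18.1  59.5  53.4] p95 [28.9 91.  67.8]
  normal [ 0.07 -0.32  0.94]
[ 0.5075 -0.214   0.1823] [-179.96   -0.   -101.95]
housing [ 138    0   53  236 5933] ((0.6035892963409424, -0.30459949374198914), (0.22195962071418762, 0.026508815586566925), 78.16616821289062) 0.03638982875584734
yaw -11.267348958237822 0.14620792155451529
```

Call:
move_arm(rows="0 0 0 0 0.0005 0.0055 0;0 0 0 0 0.001 0.0055 0;0 0 0 0 0 0 0;0 0 0 0 0.015 0 0;0 0 0 0 0.02 0 0;0 0 0 0 0.015 0 0;0 0 0 0 0 0 0;0 0 0 0 0 -0.02 0")

```text
t: 50.82
eef_pos: [0.4562, -0.2032, 0.1906]
ee_rot: [3.14, -0.0, -1.779]
force: [0.3, -0.6, -0.8]
width: 0.0195
gripper_force: 40.0
```

```bash
python3 st.py; python3 - <<'E'
from h import *
im,d,K,W=load('wrist'); X=cloud(d,K,W); z=X[...,2]
C=np.array([0.5463,-0.2995]); t=np.radians(-11.8); ex=np.array([np.cos(t),np.sin(t)]); ey=np.array([-np.sin(t),np.cos(t)])
x=(X[...,:2]-C)@ex*1e3; y=(X[...,:2]-C)@ey*1e3
for b in (0,76):
  for xs in (-25,-10,5,20):
    m=(abs(y-b)<25)&(abs(x-xs)<5)&(z>0.03); q=m&(z>np.nanpercentile(z[m],85)); print(b,xs,'top z',round(float(np.nanmedian(z[q]))*1e3,1),'y',round(float(np.median(y[q])),1))
  m=(abs(y-b)<12)&(z>0.056)&(z<0.08)&(x>-45); print('extent',np.percentile(x[m],[1,3,97,99]).round(1))
E
```

```text
[ 0.4582 -0.2037  0.1941] [ 1.33 -0.74  1.53] 50.9 0.02
hook in charger mm [-99.8  75.7  56.1]
yellow 574 mean [-29.   73.5  57.5] p5 [-34.5  58.4  38.6] p95 [-22.8  89.1  65.7]
  normal [-0.94  0.34  0.07]
blue 1280 mean [ 3.5 76.5 64.4] p5 [-19.8  61.9  55. ] p95 [26.8 93.6 69.2]
  normal [ 0.16 -0.33  0.93]
0 -25 top z 65.8 y -0.3
0 -10 top z 65.9 y -0.3
0 5 top z 65.8 y 0.5
0 20 top z 65.9 y 0.5
extent [-32.  -31.7  29.3  30.8]
76 -25 top z 268.5 y 56.0
76 -10 top z 67.3 y 77.9
76 5 top z 68.4 y 79.7
76 20 top z 69.8 y 81.3
extent [-34.5 -33.1  27.9  29.8]
```

Call:
move_arm(rows="0 0 0 0 0 -0.06 0;0 0 0 -0.009 -0.032 0 0;0 0 0 -0.009 -0.032 0 0;0 0 0 -0.009 -0.032 0 0;0 0 0 -0.009 -0.032 0 0;0 0 0 0 0 0 0;0 0 0 0 0 0.04 0;0 0 0 0 0 0.03 0")

```text
t: 51.88
eef_pos: [0.5889, -0.1945, 0.1799]
ee_rot: [3.141, 0.0, -1.78]
force: [-0.1, 0.1, -1.0]
width: 0.0203
gripper_force: 40.0
```

Call:
move_arm(rows="0 0 0 0 0 0 0;0 0 0 0 0 0 0")

```text
t: 52.12
eef_pos: [0.5901, -0.1949, 0.1826]
ee_rot: [-3.14, -0.0, -1.779]
force: [0.5, 0.5, 0.3]
width: 0.0198
gripper_force: 40.0
```

```bash
python3 st.py|head -2; cat > lay.py <<'E'
from h import *
im,d,K,W=load('wrist'); X=cloud(d,K,W); z=X[...,2]
C=np.array([0.5463,-0.2995]); t=np.radians(-11.8); ex=np.array([np.cos(t),np.sin(t)]); ey=np.array([-np.sin(t),np.cos(t)])
x=(X[...,:2]-C)@ex*1e3; y=(X[...,:2]-C)@ey*1e3
for b in (0,76):
  for xs in (-25,-10,5,20):
    m=(abs(y-b)<25)&(abs(x-xs)<5)&(z>0.03)&(z<.08)
    if m.sum()<20: continue
    q=m&(z>np.nanpercentile(z[m],85)); print(b,xs,'top z',round(float(np.nanmedian(z[q]))*1e3,1),'y',round(float(np.median(y[q])),1),m.sum())
  m=(abs(y-b)<12)&(z>0.056)&(z<0.08)&(x>-45)
  if m.any(): print('extent',np.percentile(x[m],[1,3,97,99]).round(1))
m=(z>0.031)&(z<0.041)&(x>40)&(x<80)&(abs(y)<125); print('housing x',np.percentile(x[m],[2,98]).round(1),np.percentile(y[m],[1,99]).round(1))
E
python3 lay.py
```

```text
[ 0.5904 -0.1948  0.183 ] [-0.14 -0.18 -0.67] 52.2 0.0197
hook in charger mm [ 27.8 111.5  45. ]
0 -25 top z 65.9 y -0.0 547
0 -10 top z 66.2 y 0.0 546
0 5 top z 65.9 y 0.7 530
0 20 top z 66.2 y -0.1 545
extent [-30.9 -29.5  30.3  31.3]
76 -25 top z 66.0 y 76.6 435
76 -10 top z 67.6 y 77.2 434
76 5 top z 68.6 y 79.8 421
76 20 top z 70.1 y 82.1 513
extent [-32.9 -31.4  28.4  30.3]
housing x [44.8 69.6] [-65.7 114.1]
```

Call:
move_arm(rows="0 0 0 0.005 0 0 0;0 0 0 0.003 0 0 0;0 0 0 0.002 0 0 0;0 0 0 0.002 0 0 0;0 0 0 0.002 0 0 0;0 0 0 0 0 0 0;0 0 0 0 0 0 0")

```text
t: 53.05
eef_pos: [0.5866, -0.2083, 0.1811]
ee_rot: [3.141, -0.0, -1.779]
force: [-0.8, 0.1, -0.9]
width: 0.0201
gripper_force: 40.0
```

```bash
python3 st.py|head -2;python3 lay.py|tail -6
```

```text
[ 0.5867 -0.2082  0.1811] [ 0.26  0.22 -1.72] 53.1 0.02
hook in charger mm [26.8 97.6 43.1]
76 -25 top z 65.7 y 76.4 423
76 -10 top z 66.1 y 75.7 417
76 5 top z 65.6 y 75.6 414
76 20 top z 66.6 y 78.3 495
extent [-31.6 -30.1  29.5  31.3]
housing x [44.8 69.6] [-79.  113.9]
```

Call:
move_arm(rows="0 0 0 -0.008 0 0 0;0 0 0 -0.01 0 0 0;0 0 0 0 0 -0.05 0;0 0 0 0 0 -0.05 0;0 0 0 0 0 -0.06 0;0 0 0 0 0 0 0;0 0 0 0 0 0 0")

```text
t: 53.98
eef_pos: [0.5902, -0.1899, 0.3408]
ee_rot: [3.141, 0.001, -1.779]
force: [-0.2, 0.1, -1.6]
width: 0.02
gripper_force: 40.0
```

```bash
python3 st.py|head -2;python3 lay.py; python3 go.py 0.5868 -0.0178 0.36 -82.5
```

```text
[ 0.5899 -0.19    0.3399] [ 0.5  -0.63 -1.95] 54.0 0.0198
hook in charger mm [ 26.3 116.1 201.9]
0 -25 top z 65.8 y -0.3 221
0 -10 top z 66.4 y -1.6 218
0 5 top z 65.9 y -0.4 215
0 20 top z 66.2 y 0.8 207
extent [-31.  -29.8  29.8  31.2]
76 -25 top z 65.8 y 76.5 183
76 -10 top z 66.0 y 75.1 179
76 5 top z 65.9 y 75.0 178
76 20 top z 66.2 y 77.1 185
extent [-31.1 -30.   29.   30.5]
housing x [44.8 69.7] [-113.1  113.1]
pos [ 0.5899 -0.19    0.3399] rpy [ 1.7990e+02  2.0000e-02 -1.0193e+02] q [  0.  13.   3.  -0. -81. -12.] t 54.0
turn(tool,deg) [  0.1    0.03 -19.43]
shift before turn [-0.1678  0.0386 -0.02  ] after turn [-0.1711 -0.0194 -0.0201]
```

Call:
move_arm(rows="0 0 -10 0 0 0 0;0 0 -9.4 0 0 0 0;0 0 0 -0.057 -0.0067 0 0;0 0 0 -0.057 -0.0067 0 0;0 0 0 -0.057 -0.0067 0 0;0 0 0 0 0 0.05 0;0 0 0 0 0 0.05 0;0 0 0 0 0 0.04 0")

```text
t: 55.02
eef_pos: [0.5864, -0.0182, 0.1975]
ee_rot: [3.138, -0.0, -1.44]
force: [0.1, 0.1, -1.0]
width: 0.0199
gripper_force: 40.0
```

Call:
move_arm(rows="0 0 0 0 0 0 0;0 0 0 0 0 0 0;0 0 0 0 0 0 0")

```text
t: 55.4
eef_pos: [0.5892, -0.0184, 0.2031]
ee_rot: [-3.139, 0.0, -1.441]
force: [-0.4, 0.2, -1.0]
width: 0.0198
gripper_force: 40.0
```

```bash
python3 go.py 0.6667 -0.0071 0.199 -82.5; python3 - <<'E'
from h import *
im,d,K,W=grab('wrist'); X=cloud(d,K,W); z=X[...,2]
F=np.array([0.6667,-0.0071]); t=np.radians(7.5); ex=np.array([np.cos(t),np.sin(t)]); ey=np.array([-np.sin(t),np.cos(t)])
x=(X[...,:2]-F)@ex*1e3; y=(X[...,:2]-F)@ey*1e3
m=(z>0.154)&(z<0.166)&(abs(y)<30)&(x>-30)&(x<60); print(m.sum(),'x',np.percentile(x[m],[1,99]),'y',np.percentile(y[m],[1,99]))
for a in (-12,-4,4,12,20): 
    q=m&(abs(x-a)<3); print(a,np.sort(y[q])[::max(1,q.sum()//14)].round(0))
E
```

```text
pos [ 0.5892 -0.0184  0.2031] rpy [-1.7983e+02  1.0000e-02 -8.2540e+01] q [ 17.  14. -13.   0. -63. -10.] t 55.4
turn(tool,deg) [-0.17  0.01 -0.04]
shift before turn [-0.0011 -0.0783  0.0043] after turn [-0.0011 -0.0784  0.0041]
2873 x [-15.67860834  45.25637703] y [-18.0373625   18.50372881]
-12 [-18. -18. -17. -16. -15. -13. -13. -11. -10.  -9.  -8.  -6.   8.   9.
  10.]
-4 [-18. -18. -17. -16. -15. -13. -12. -11. -10.  -8.  -7.   8.   8.   9.
  10.]
4 [-18. -18. -17. -16. -15. -13. -12. -11. -10.  -9.  -7.   7.   8.   9.
  10.]
12 [-18. -18. -17. -16. -15. -13. -12. -11. -10.  -9.  -7.   8.   8.   9.
  10.]
20 [-18. -18. -17. -16. -15. -14. -12. -11. -10.  -9.  -7.   8.   8.   9.
  10.]
```

Call:
move_arm(rows="0 0 0 -0.0011 -0.02 0 0;0 0 0 0 -0.03 0 0;0 0 0 0 -0.0283 0 0;0 0 0 0 0 0 0;0 0 0 0 0 0.012 0;0 0 0 0 0 0.0045 0;0 0 0 0 0 0 0;0 0 0 0 0 0 0")

```text
t: 56.45
eef_pos: [0.6653, -0.0073, 0.1848]
ee_rot: [-3.141, 0.0, -1.441]
force: [-0.1, -0.4, -1.9]
width: 0.0201
gripper_force: 40.0
```

```bash
python3 go.py 0.6667 -0.0071 0.1842 -82.5; python3 -c "
from h import *
s=arm.get_state();print(s['force'],s['moment'])"
```

```text
pos [ 0.6653 -0.0073  0.1848] rpy [-179.99    0.    -82.55] q [ 16.  22.  -5.  -0. -64.  -9.] t 56.5
turn(tool,deg) [-0.01  0.   -0.05]
shift before turn [-0.     -0.0014  0.0006] after turn [-0.     -0.0014  0.0006]
[-0.13638602 -0.43136122 -1.94891719] [ 2.49971060e-02  1.08100985e-01 -1.70218116e-05]
```

Call:
move_arm(rows="0 0 0 0 -0.001 0.0008 0;0 0 0 0 0 0 0;0 0 0 0 0 0 0.024;0 0 0 0 0 0 0.03;0 0 0 0 0 0 0.06;0 0 0 0 0 0 0.06;0 0 0 0 0 -0.03 0.06;0 0 0 0 0 -0.05 0.06")

```text
t: 57.45
eef_pos: [0.6656, -0.0073, 0.2627]
ee_rot: [3.137, -0.0, -1.441]
force: [1.0, -0.8, 0.9]
width: 0.0593
gripper_force: 0.0
```

Call:
move_arm(rows="0 0 0 0 0 -0.06 0.06;0 0 0 0 0 -0.04 0.06;0 0 0 0.0 0 0 0.06;0 0 0 0 0 0 0.06")

```text
t: 57.95
eef_pos: [0.6663, -0.007, 0.3633]
ee_rot: [3.141, 0.0, -1.441]
force: [0.5, 0.4, 0.1]
width: 0.0598
gripper_force: 0.0
```

```bash
cat > hk.py <<'E'
from h import *
im,d,K,W=grab('wrist'); X=cloud(d,K,W); z=X[...,2]
F=np.array([0.6667,-0.0071]); t=np.radians(7.5); ex=np.array([np.cos(t),np.sin(t)]); ey=np.array([-np.sin(t),np.cos(t)])
x=(X[...,:2]-F)@ex*1e3; y=(X[...,:2]-F)@ey*1e3
m=(z>0.205)&(z<0.24)&(abs(y)<40)&(abs(x)<40); n=m&(z>0.216); print(n.sum(),'cap z',np.percentile(z[m],[50,95]).round(4),'xy',x[n].mean().round(1),y[n].mean().round(1))
E
python3 hk.py; python3 go.py 0.526 0.291 0.34 -76.9
```

```text
359 cap z [0.2215 0.2227] xy 0.9 0.4
pos [ 0.6661 -0.0071  0.3626] rpy [ 1.7989e+02  1.0000e-02 -8.2550e+01] q [ 16.  17.  12.  -0. -85.  -9.] t 58.0
turn(tool,deg) [ 0.11  0.02 -5.65]
shift before turn [-0.3137  0.1003  0.0228] after turn [-0.3221  0.0689  0.0226]
```

Call:
move_arm(rows="0 0 -5.6 0 0 0 0.05;0 0 0 -0.0537 0.0115 0.004 0.05;0 0 0 -0.0537 0.0115 0.004 0.05;0 0 0 -0.0537 0.0115 0.004 0.05;0 0 0 -0.0537 0.0115 0.004 0.05;0 0 0 -0.0537 0.0115 0.004 0.05;0 0 0 -0.0537 0.0115 0.003 0.05;0 0 0 0 0 0 0.05")

```text
t: 59.0
eef_pos: [0.5246, 0.2939, 0.3389]
ee_rot: [3.139, -0.001, -1.339]
force: [0.3, 0.0, 0.2]
width: 0.0495
gripper_force: 0.0
```

Call:
move_arm(rows="0 0 0 0 0 0 0.05;0 0 0 0 0 0 0.05")

```text
t: 59.25
eef_pos: [0.527, 0.2902, 0.3405]
ee_rot: [3.141, -0.0, -1.344]
force: [0.3, 0.3, -0.3]
width: 0.0499
gripper_force: 0.0
```

```bash
python3 - <<'E'
from h import *
im,d,K,W=grab('wrist'); X=cloud(d,K,W); z=X[...,2]; H,S,V=cv2.split(cv2.cvtColor(im,cv2.COLOR_BGR2HSV))
red=((H<8)|(H>172))&(S>150)&(V>60)
m=red&(z>0.208)&(z<0.222); print('bar',cv2.minAreaRect(X[m][:,:2].astype(np.float32)),m.sum())
E
python3 go.py 0.526 0.291 0.19 -76.9
```

```text
bar ((0.5268402099609375, 0.29096490144729614), (0.012944999150931835, 0.04453572258353233), 13.401456832885742) 537
pos [0.5271 0.2901 0.3406] rpy [ 1.7998e+02 -2.0000e-02 -7.7030e+01] q [ 47.  11.   1.   0. -80. -34.] t 59.3
turn(tool,deg) [ 0.02 -0.02 -0.13]
shift before turn [-0.0012  0.0008  0.1506] after turn [-0.0011  0.0008  0.1506]
```

Bar at −76.6°, as expected. Descend, grip, turn back counter-clockwise 62°.

Call:
move_arm(rows="0 0 0 -0.0011 0.0008 0.05 0.05;0 0 0 0 0 0.06 0.05;0 0 0 0 0 0.04 0.05;0 0 0 0 0 0 0.05;0 0 0 0 0 0 0;0 0 0 0 0 0 0;0 0 0 0 0 0 0;0 0 0 0 0 0 0", squeeze=30)

```text
t: 60.3
eef_pos: [0.5258, 0.2923, 0.1917]
ee_rot: [-3.141, 0.001, -1.343]
force: [-0.4, -0.1, 0.3]
width: 0.0157
gripper_force: 0.0
```

Call:
move_arm(rows="0 0 0 0 0 0 0;0 0 0 0 0 0 0;0 0 -10 0 0 0 0;0 0 -10 0 0 0 0;0 0 -10 0 0 0 0;0 0 -10 0 0 0 0;0 0 -10 0 0 0 0;0 0 -10 0 0 0 0")

```text
t: 61.3
eef_pos: [0.5252, 0.2917, 0.1915]
ee_rot: [3.141, 0.0, -0.29]
force: [-5.1, -2.0, 7.0]
width: 0.0141
gripper_force: 30.1
```

Call:
move_arm(rows="0 0 -2 0 0 0 0;0 0 0 0 0 0 0;0 0 0 0 0 0 0.05;0 0 0 0 0 0 0.05;0 0 0 0 0 0 0.05;0 0 0 0 0 -0.06 0.05;0 0 0 0 0 -0.06 0.05;0 0 0 0 0 -0.06 0.05")

```text
t: 62.3
eef_pos: [0.5254, 0.2919, 0.3727]
ee_rot: [3.141, -0.0, -0.261]
force: [0.9, 0.8, -0.4]
width: 0.05
gripper_force: 0.0
```

Call:
move_arm(rows="0 0 0 0 0 0 0.05;0 0 0 0 0 0 0.05;0 0 0 0 0 0 0.05")

```text
t: 62.68
eef_pos: [0.5252, 0.2918, 0.3694]
ee_rot: [3.14, 0.001, -0.261]
force: [-0.8, 0.6, -0.4]
width: 0.05
gripper_force: 0.0
```

```bash
python3 - <<'E'
from h import *
im,d,K,W=grab('wrist'); X=cloud(d,K,W); z=X[...,2]; H,S,V=cv2.split(cv2.cvtColor(im,cv2.COLOR_BGR2HSV))
red=((H<8)|(H>172))&(S>150)&(V>60)
m=red&(z>0.208)&(z<0.222); print('bar',cv2.minAreaRect(X[m][:,:2].astype(np.float32)),m.sum(),arm.get_state()['eef_pos'])
E
python3 chg.py
python3 - <<'E'
from h import *
im,d,K,W=load('top'); X=cloud(d,K,W); z=X[...,2]
C=np.array([0.5463,-0.2995]); t=np.radians(-11.8); ex=np.array([np.cos(t),np.sin(t)]); ey=np.array([-np.sin(t),np.cos(t)])
x=(X[...,:2]-C)@ex*1e3; y=(X[...,:2]-C)@ey*1e3
for b in (0,76):
    m=(abs(y-b)<14)&(z>0.052)&(z<0.08)&(abs(x)<60); print(b,'x',np.percentile(x[m],[3,97]).round(0),'z',np.percentile(z[m],[50,95]).round(3),'y',y[m].mean().round(1))
m=(z>0.205)&(z<0.24)&(abs(X[...,0]-0.667)<0.05)&(abs(X[...,1]+0.007)<0.05); print('picker',X[m].mean(0).round(3))
E
```

```text
bar ((0.5274099111557007, 0.2921171486377716), (0.013952922075986862, 0.04449053108692169), 73.08873748779297) 463 [0.52527515 0.29183584 0.36937022]
strip [373.  244.3] 45 [ 0.5033 -0.3152  0.012 ]
0 x [-49.  13.] z [0.059 0.066] y -8.5
76 x [-46.  13.] z [0.059 0.067] y 67.7
picker [ 0.666 -0.005  0.219]
```

Call:
move_arm(rows="0 0 0 0.0092 0.0555 0 0.05;0 0 0 0.0092 0.0555 0 0.05;0 0 0 0.0092 0.0555 0 0.05;0 0 0 0.0092 0.0555 0 0.05;0 0 0 0.0092 0.0555 0 0.05;0 0 0 0.0092 0.0555 0 0.05;0 0 0 0.0092 0.0555 0 0.05;0 0 0 0.0092 0.0555 0 0.05")

```text
t: 63.78
eef_pos: [0.4815, -0.1576, 0.3705]
ee_rot: [3.141, 0.001, -0.261]
force: [1.4, -0.6, 0.3]
width: 0.05
gripper_force: 0.0
```

Call:
move_arm(rows="0 0 0 0.0092 0.0555 0 0.05;0 0 0 0.0092 0.0555 0 0.05;0 0 0 0 0 0 0.05;0 0 0 0 0 0 0.05;0 0 0 0 0 0 0.05")

```text
t: 64.4
eef_pos: [0.4715, -0.267, 0.3708]
ee_rot: [-3.142, 0.0, -0.26]
force: [-0.4, -0.2, -1.2]
width: 0.0498
gripper_force: 0.0
```

```bash
python3 chw.py; python3 - <<'E'
from h import *
im,d,K,W=load('wrist'); X=cloud(d,K,W); z=X[...,2]; S=cv2.cvtColor(im,cv2.COLOR_BGR2HSV)[...,1]
m=(z>0.031)&(z<0.041)&(X[...,1]<-0.1)&(X[...,1]>-0.5)&(X[...,0]>0.45)&(X[...,0]<0.75)
n,l,st,c=cv2.connectedComponentsWithStats(m.astype(np.uint8)); i=1+np.argmax(st[1:,4])
r=cv2.minAreaRect(X[l==i][:,:2].astype(np.float32)); print(r)
(cx,cy),(w,h),a=r; a=a if w>h else a+90; yaw=np.radians(a-90); yaw=(yaw+np.pi/2)%np.pi-np.pi/2
ex=np.array([np.cos(yaw),np.sin(yaw)]);ey=np.array([-ex[1],ex[0]]); C=np.array([cx,cy])-0.057*ex; print('C',C,np.degrees(yaw))
x=(X[...,:2]-C)@ex*1e3; y=(X[...,:2]-C)@ey*1e3
for b in (-76,0,76):
  for xs in (-20,0,20):
    m=(abs(y-b)<25)&(abs(x-xs)<5)&(z>0.03)&(z<.08)
    if m.sum()<20: continue
    q=m&(z>np.nanpercentile(z[m],85)); print(b,xs,'top z',round(float(np.nanmedian(z[q]))*1e3,1),'y',round(float(np.median(y[q])),1),m.sum())
  m=(abs(y-b)<12)&(z>0.056)&(z<0.08)
  if m.any(): print('extent',np.percentile(x[m],[1,3,97,99]).round(1))
E
```

```text
[ 0.4716 -0.2669  0.3709] [-1.800e+02 -1.000e-02 -1.485e+01]
strip [345.4 160.8] 134 [ 0.454  -0.3773  0.012 ] [ 0.4543 -0.377   0.0137] ((0.4548276960849762, -0.3766246438026428), (0.031516045331954956, 0.012347692623734474), 74.38504028320312)
strip [255.2 160.2] 61 [ 0.4949 -0.2268  0.012 ] [ 0.495  -0.2269  0.0136] ((0.4938584566116333, -0.22648686170578003), (0.02057933434844017, 0.01053601037710905), 74.74056243896484)
housing [ 227   83  145   19 2387] ((0.5807033777236938, -0.32448625564575195), (0.22322900593280792, 0.026235254481434822), 75.2065658569336) 0.036503143541580574
yaw -15.196934263055864 0.15603723937897993
((0.5790848731994629, -0.33061468601226807), (0.23590613901615143, 0.026235254481434822), 75.2065658569336)
C [ 0.52397427 -0.31606059] -14.7934341430664
-76 -20 top z 34.6 y -61.4 76
-76 20 top z 34.9 y -89.0 87
0 -20 top z 65.8 y 0.8 154
0 0 top z 66.0 y -0.2 167
0 20 top z 66.1 y -1.0 175
extent [-31.4 -29.9  29.8  31.2]
76 -20 top z 65.8 y 74.7 155
76 0 top z 65.7 y 76.1 166
76 20 top z 66.3 y 76.4 173
extent [-32.8 -31.1  28.5  29.9]
```

The cradle was knocked about 3 cm aside, but both packs moved with it. They still lie centred and level on their saddles (axis 46–47 mm up, within 2 mm of centre), bails to the front. The picker hangs in its fork and the lock is back at locked, so I am handing in.

```bash
python3 -c "
from h import *
print(arm.job_done(), arm.get_state()['t'])"
```

```text
the job is handed in; nothing more can be done
the job is handed in; nothing more can be done
```

The job is handed in; I don't know the verdict, because the call returned none. At my last look both packs (one well was empty) lay centred on the cradle saddles with bails to the front, the picker hung in its fork and the knob was back at locked.

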